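# Pack the counting-chamber case and close its lid

## Task

Pack the open blue accessory case for storage. The small cover-slip carton was dropped askew over its recess and stands above the rim, so set it straight down into that recess, and lay the black counting-chamber case from the bench flat in the other, larger recess; only when both lie fully down below the rim, close the lid completely. Leave the eyepiece, the canister and the timer where they stand.

Things in the scene. Friction and masses are not known exactly. Their poses are not given: they have to be found in the camera images.
- case: Blue case fixed to the bench, 160 (x) x 198 (y) mm, rim 35 mm high, walls 5 mm; origin centre of underside; x to the hinge side (away from the robot), y left. Its light grey insert, top face 24 mm up, has two yellow-floored recesses, long sides along x, edges chamfered 2 mm. Seated parts rise 8-9 mm above the insert, below the rim; the insert is level and free 30 mm beside the recesses.
- chamber_recess (a point): Centre of the floor of the larger recess, 98 mm (case x) x 50 mm (case y), 10 mm deep: its floor is 14 mm above the case's underside. Axes as the case's.
- carton_recess (a point): Centre of the floor of the smaller recess, 70 mm (case x) x 34 mm (case y), 7 mm deep: its floor is 17 mm above the case's underside. Axes as the case's.
- hinge_mid (a point): Middle of the lid's hinge line at the case's far rim, 37 mm above the case's underside and 80 mm behind its centre; the line runs along the case's y.
- lid (a joint): Lid angle, rad: 0 shut, opens up to a stop at 1.08. Starts at 0.95 to 1.08, so it leans forward over the recesses and leaves no room for an upright gripper: lean the tool back toward the robot 30 to 45 deg. A friction hinge (0.2 N m) holds it at any angle; 1 to 3 N at the free edge move it. Push it shut on its outer face. It cannot shut while a part stands above the rim.
- lid_edge (a point): Middle of the lid's free edge, on the outer face, 160 mm from the hinge line; z is the outer face's normal, x points to the hinge; the outer face lies 3.5 mm off the hinge line along z. Lid 5 mm thick, 198 mm wide: blue frame (bar at the free edge 30 mm deep), clear window; a grey tab 50 mm wide stands 12 mm beyond the edge.
- carton_mid (a point): Centre of the small white cover-slip carton, 28 mm (own x) x 64 mm (own y) x 15 mm high, 40 g, loose. It starts flat on the insert across its recess, turned 0.35 to 0.65 rad anticlockwise from the direction in which it fits (own y along the case's x, either way round).
- chamber_mid (a point): Centre of the black counting-chamber case (a closed solid box), 44 mm (own x) x 92 mm (own y) x 19 mm high, about 55 g, loose, flat on the bench to the right of the blue case. It fits its recess with own y along the case's x, either way round.
- eyepiece: Black and grey spare eyepiece, 34 mm across, 44 mm high, standing loose on the bench; origin at the centre of its underside. Leave it alone.
- canister: White canister with black cap, 36 mm across, 54 mm high, standing loose; origin at the centre of its underside. Leave it alone.
- timer: Round white timer with red knob, 65 mm across, 44 mm high, standing loose; origin at the centre of its underside. Leave it alone.
There are look-alikes about, which are no part of the job. What is shaped like the part that bears chamber_mid but turquoise is not meant. What is shaped like the part that bears carton_mid but purple is not meant.

How it is judged:
By the outcome, as a careful person would: the job done as asked, in the order asked, and still so for the second after the job is handed in, with the robot touching nothing.
It also fails if it takes over 70 s, if anything falls off the work surface, if the arm or the gripper's body presses on something with over 40 N, if the wrist force passes 120 N, or if a joint passes its speed limit or range.

## Robot

A 6-joint arm with a two-finger parallel gripper is mounted at the origin on a cart in front of the work surface, level with it; the furniture and walls round the work are solid. World frame = base frame: x ahead of the robot, y to its left, z up, the work surface at z = 0. Lengths are in mm, angles in degrees, forces in N, time in s.
With the tool pointing down it reaches from about 300 to 850 mm from the base axis. Payload 4.2 kg.
Tool frame: the origin (TCP) lies midway between the tips of the shut fingers; the grasp point (between the pads) lies 19 mm behind it; y points along the fingers, z is the direction in which the jaws open and shut, and the axes are right-handed (so a half turn about y gives the same grasp; the last joint's range is limited). The gripper opens to 91 mm and grips with 3 to 60 N. Pads are 32 mm wide; open, the fingers measure 118 mm over their backs; the gripper's body (76 mm by 178 mm) begins 60 mm behind the grasp point.
Start: joints at [-68.125, 18.312, 89.639, -0, 72.044, -1.146], TCP at [224.873, -529.221, 213.976] pointing down, gripper open.
Joint ranges: [-177.97, 177.97], [-48.28, 115.42], [12.27, 149.76], [-77.06, 257.06], [2.81, 150.46], [-146.56, 146.56]. Speed limits (degrees/s): [147.25, 147.25, 180, 180, 180, 180].

## Interface

Orientations are given as [roll, pitch, yaw] about the fixed x, y, z axes, in that order (R = Rz(yaw) Ry(pitch) Rx(roll)).
In Python, from workcell import env gives the robot as it stands.
- The arm moves only by the shell command python3 -m handwheel 'ROWS' [FORCE]. ROWS is JSON, a list of rows, each a list of 3 entries, a list of its own where there are three numbers: the opening, from 0 (shut) to 1 (fully open), then the shift along the tool's x, y, z in mm, then the turn, a rotation vector about the tool's x, y, z in degrees. A call has exactly 10 rows; each row shifts and turns the commanded pose from where the row before left it, along the tool's axes as they then stand; what a row does not reach is not made up. A row lasts 1/12 s, in which the tool goes at most 41.7 mm and 7.16 degrees, less where a joint would pass 70% of its speed; a pose out of reach is approached as far as the arm can. A call is refused whole if a number of a shift passes 41.7 or a number of a turn 7.16, either way. A call with a gripper value outside its range is refused whole. The fingers move at their own pace and stop on an object; FORCE is the grip in N (left out, the last holds). Time passes only in rows, so rows that do not move let the fingers close, or fill a call up. It gives the time, the measured TCP pose, the force and the opening at its end, in the units of the state.
- env.state(): the state, without advancing time (a new reading comes with each control period).
- env.grab_frame(name): name is "side" or "top"; returns the picture (384x512x3 uint8, red, green, blue); there is no depth.
- env.camera_info(name): a dict with "fx", "fy", "cx", "cy" (pixels), "camera_from_world" (4x4, takes a point from world to camera coordinates). Camera axes: x right, y down, z forward; pixel columns grow to the right and rows downward; lengths in mm; the calibration is good to about 2 mm. A picture is of the moment at which its call begins. camera_info takes no time and is no camera call.
- env.job_done(): hands the job in, once; it reports no verdict.
Trained networks look in the newest picture that a camera, given by its name, has taken for a name from the list of things; names that differ only in an ending like _2 or _b are one class to them, and where a whole thing is asked for, a point or a joint stands for the part that bears it (a point fixed in the world has none). Each returns a list of dicts, best first, with "p" (0 to 1); they miss things now and then, are a little off and sometimes report something else, mostly with a low value. They report only what shows in the picture. A call takes as long as a camera call. They do not tell look-alikes from the thing itself.
- env.masks_of(camera, label): "region" (384x512 bool, what is visible of it) and "location" ([column, row] in pixels, amid what is visible of it).
The state is a dict: "time_s": time; "qpos": joint angles; "qvel": joint speeds; "effort": joint torques, N m; "ee_pos": TCP position; "ee_rot": TCP orientation; "force": force on the tool from outside, world axes, zero at the start; "torque": the same for the moment, N m; "gripper_width": finger opening in mm.
Only numpy, scipy, OpenCV 4.12 (cv2) and the standard library are available. Lean on these libraries where they do the work, as an engineer would, in place of code of your own. Each camera call takes 0.05 s, during which the arm holds its last target.

## Working session

There is one attempt and no reset: what is moved stays moved. The work goes in short steps, Python scripts to look and compute and a shell command to move; the robot and the scene stay as the last step left them, time stands still between calls to the robot, and variables do not carry over. Pictures are saved under pics/ and viewed, and the job is handed in when it is done.

```bash
ls; mkdir -p pics; python3 - <<'E'
from workcell import env
import cv2,numpy as np
s=env.state()
for k,v in s.items(): print(k,np.round(v,3))
for n in("side","top"):
    f=env.grab_frame(n); cv2.imwrite(f"pics/{n}0.png",f[:,:,::-1])
    c=env.camera_info(n); print(n,c["fx"],c["fy"],c["cx"],c["cy"]); print(np.round(c["camera_from_world"],3))
E
```

```text
pics
time_s 0.0
qpos [-6.8124e+01  1.8351e+01  8.9706e+01 -2.0000e-03  7.2044e+01 -1.1450e+00]
qvel [-0.013  0.005 -0.021  0.016 -0.053  0.044]
effort [ 2.0000e-03 -4.1245e+01 -2.3197e+01  7.3000e-02  4.6000e-02 -0.0000e+00]
ee_pos [ 224.673 -528.737  213.132]
ee_rot [ -90.101    0.    -156.979]
force [-0.671  0.401 -0.02 ]
torque [-0.053  0.048  0.026]
gripper_width 91.332
side 462.95974385992446 462.95974385992446 252.37125944029694 187.92871835287997
[[ 1.00000e+00 -1.70000e-02  1.70000e-02 -5.86663e+02]
 [ 4.00000e-03 -5.87000e-01 -8.10000e-01  1.65905e+02]
 [ 2.40000e-02  8.10000e-01 -5.86000e-01  9.60425e+02]
 [ 0.00000e+00  0.00000e+00  0.00000e+00  1.00000e+00]]
top 377.3969468532251 377.3969468532251 248.83871635824792 190.3209128456211
[[-6.00000e-03 -1.00000e+00 -1.00000e-03  2.02224e+02]
 [-9.99000e-01  6.00000e-03 -4.90000e-02  5.56273e+02]
 [ 4.90000e-02  1.00000e-03 -9.99000e-01  1.01966e+03]
 [ 0.00000e+00  0.00000e+00  0.00000e+00  1.00000e+00]]
```

View pics/side0.png

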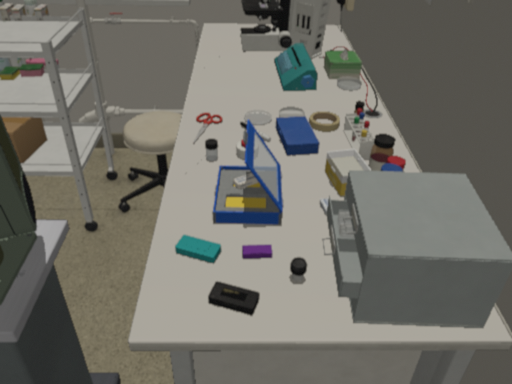

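View pics/top0.png

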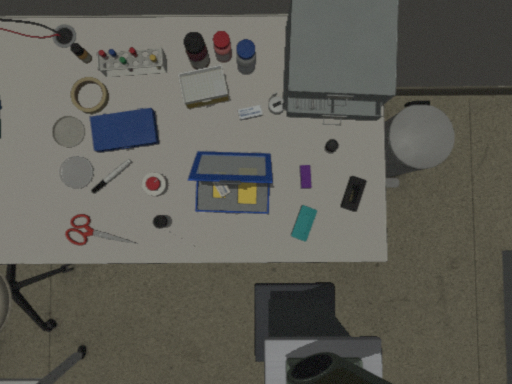

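The side view shows the blue case at about (248,195) with the lid leaning over it, the white carton at (243,181), and a black box at (234,297). The look-alikes are turquoise (198,248) and purple (257,251). The eyepiece is at (298,266), the canister at (211,150) and the timer at (246,148). In the top view the black box is at (353,194) and the case at (233,183).

```bash
cat > h.py <<'E'
from workcell import env
import cv2,numpy as np
C={n:env.camera_info(n) for n in("side","top")}
def proj(n,P):
    c=C[n];P=np.atleast_2d(P);q=P@c["camera_from_world"][:3,:3].T+c["camera_from_world"][:3,3] if isinstance(c["camera_from_world"],np.ndarray) else P@np.array(c["camera_from_world"])[:3,:3].T+np.array(c["camera_from_world"])[:3,3]
    return np.c_[c["fx"]*q[:,0]/q[:,2]+c["cx"],c["fy"]*q[:,1]/q[:,2]+c["cy"]]
def ray(n,uv):
    c=C[n];M=np.array(c["camera_from_world"]);R,t=M[:3,:3],M[:3,3]
    d=R.T@np.array([(uv[0]-c["cx"])/c["fx"],(uv[1]-c["cy"])/c["fy"],1.]);return -R.T@t,d/np.linalg.norm(d)
def onz(n,uv,z):
    o,d=ray(n,uv);return o+d*(z-o[2])/d[2]
def tri(a,b):
    o1,d1=ray("side",a);o2,d2=ray("top",b)
    A=np.c_[d1,-d2];k=np.linalg.lstsq(A,o2-o1,rcond=None)[0]
    p,q=o1+d1*k[0],o2+d2*k[1];return (p+q)/2,np.linalg.norm(p-q)
def crop(n,img,x0,y0,x1,y1,s,fn):
    cv2.imwrite(fn,cv2.resize(img[y0:y1,x0:x1,::-1],None,fx=s,fy=s,interpolation=cv2.INTER_CUBIC))
E
python3 - <<'E'
from h import *
for n in("side","top"):
    f=env.grab_frame(n); np.save(f"f_{n}.npy",f)
    for l in("case","lid","carton_mid","chamber_mid"):
        for i,d in enumerate(env.masks_of(n,l)):
            r=d["region"]; print(n,l,round(d["p"],2),np.round(d["location"],1),r.sum())
            if i<3: np.save(f"m_{n}_{l}_{i}.npy",r)
f=np.load("f_side.npy");crop("side",f,195,110,310,320,2.8,"pics/s1.png")
f=np.load("f_side.npy");crop("side",f,200,115,300,230,5,"pics/s1b.png")
f=np.load("f_top.npy");crop("top",f,180,140,280,225,6,"pics/t1.png")
crop("top",f,280,130,380,250,5,"pics/t1b.png")
E
```

```text
side case 0.76 [254.5 189.8] 4586
side lid 0.85 [263.5 164. ] 1724
side carton_mid 0.79 [258.  250.5] 379
side carton_mid 0.5 [246.4 177.5] 261
side chamber_mid 0.72 [230.  297.5] 1118
side chamber_mid 0.67 [246.3 180.7] 241
side chamber_mid 0.57 [199.  245.1] 846
top case 0.84 [235.8 181.2] 4435
top lid 0.92 [234.1 165.6] 2438
top lid 0.2 [152.4 186.3] 454
top carton_mid 0.7 [304.4 175.7] 259
top carton_mid 0.45 [221.1 190.2] 127
top chamber_mid 0.67 [351.2 193.1] 649
top chamber_mid 0.56 [299.7 222.6] 522
```

View pics/s1b.png

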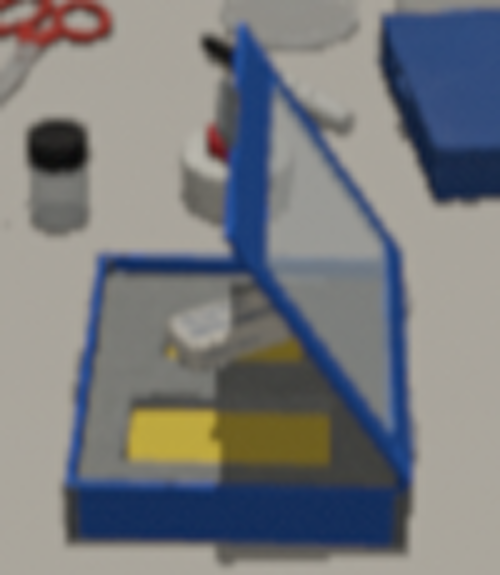

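View pics/t1.png

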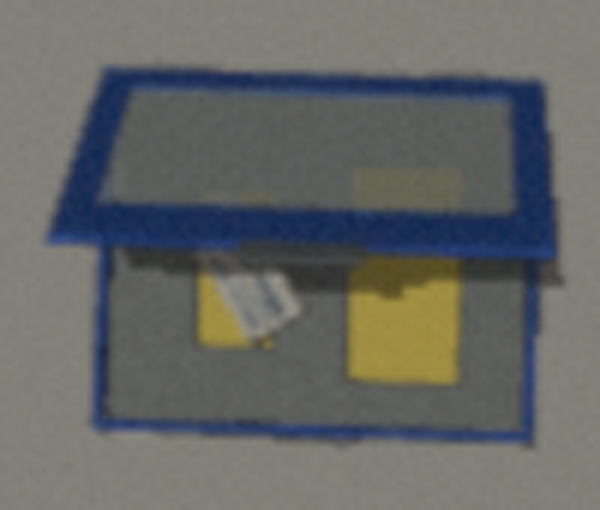

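View pics/t1b.png

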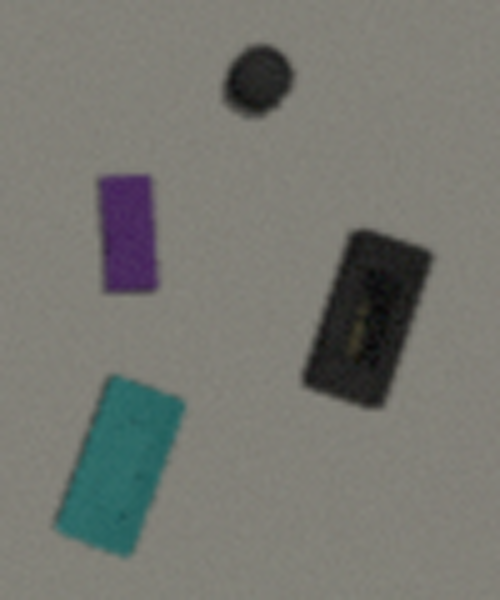

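View pics/s1.png

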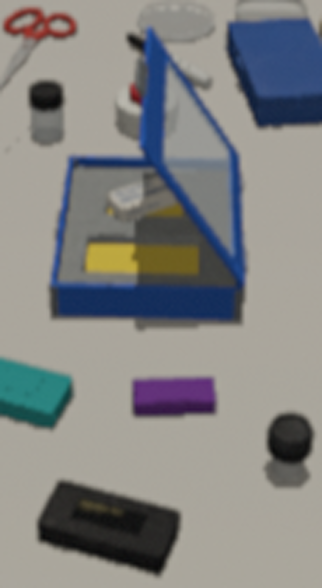

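Candidates, with top-view pixels:
- **Chamber:** the black box at (353,194) fits. Turquoise (300,222) is the look-alike, and the eyepiece (332,146) is round.
- **Carton:** the white box at (221,190) in the case fits. Purple (305,177) is the look-alike.

The close crops confirm black and white. Next I'll make larger crops to pick accurate corners.

```bash
cat >> h.py <<'E'
def gcrop(img,x0,y0,x1,y1,s,fn,step=10,gain=1.8):
    im=cv2.resize(img[y0:y1,x0:x1,::-1],None,fx=s,fy=s,interpolation=cv2.INTER_CUBIC)
    im=np.clip(im.astype(float)*gain,0,255).astype(np.uint8)
    for x in range(x0,x1,step):
        cv2.line(im,(int((x-x0+.5)*s),0),(int((x-x0+.5)*s),6),(0,0,255),1);cv2.putText(im,str(x),(int((x-x0+.5)*s)+2,12),0,.35,(0,0,255),1)
    for y in range(y0,y1,step):
        cv2.line(im,(0,int((y-y0+.5)*s)),(6,int((y-y0+.5)*s)),(0,0,255),1);cv2.putText(im,str(y),(8,int((y-y0+.5)*s)+4),0,.35,(0,0,255),1)
    cv2.imwrite(fn,im)
E
python3 - <<'E'
from h import *
S=[np.load("f_side.npy").astype(float)];T=[np.load("f_top.npy").astype(float)]
for i in range(3): S.append(env.grab_frame("side").astype(float));T.append(env.grab_frame("top").astype(float))
S=np.mean(S,0);T=np.mean(T,0);np.save("S.npy",S);np.save("T.npy",T)
gcrop(S,208,115,288,232,5,"pics/s2.png",10,1.3)
gcrop(T,184,145,276,217,8.5,"pics/t2.png",10)
E
```

```text
(no output)
```

View pics/s2.png

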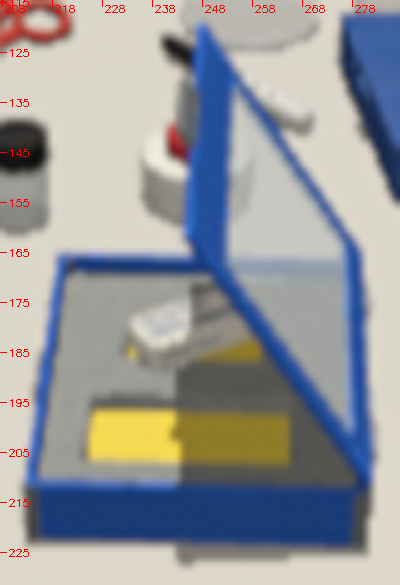

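View pics/t2.png

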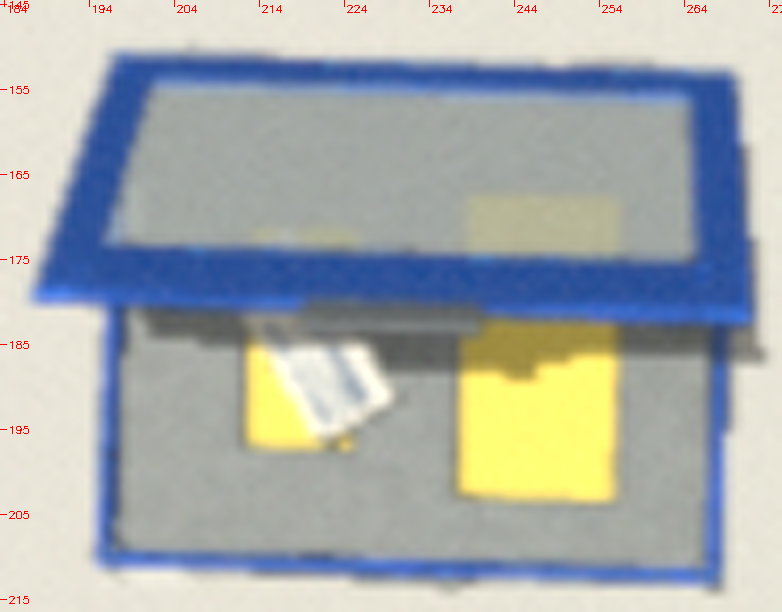

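```bash
cat > fit.py <<'E'
from h import *
from scipy.optimize import least_squares
t=lambda x,y:np.array([x/8.5+183.5,y/8.5+144.5]); s=lambda x,y:np.array([x/5+207.5,y/5+114.5])
def lidp(u,y,n,th): # u from hinge, n above hinge line along normal
    return [80-u*np.cos(th)+n*np.sin(th),y,37+u*np.sin(th)+n*np.cos(th)]
def W(p,P):
    c,sn=np.cos(p[2]),np.sin(p[2]);P=np.asarray(P,float);return np.array([p[0]+c*P[0]-sn*P[1],p[1]+sn*P[0]+c*P[1],P[2]])
def obs(p):
    th=p[3];cx,cy,kx,ky=p[4:8]
    return [("top",t(97,565),(-80,99,35),1),("top",t(720,586),(-80,-99,35),1),
    ("side",s(27,487),(-80,-99,35),1),("side",s(60,255),(-80,99,35),1),("side",s(368,487),(80,-99,35),.7),
    ("side",s(30,540),(-80,-99,0),.7),("side",s(365,550),(80,-99,0),.7),
    ("top",t(118,55),lidp(0,99,3.5,th),.7),("top",t(735,75),lidp(0,-99,3.5,th),.7),
    ("top",t(35,300),lidp(160,99,-1.5,th),.7),("top",t(752,323),lidp(160,-99,-1.5,th),.7),
    ("side",s(202,27),lidp(160,99,3.5,th),.7),("side",s(188,235),lidp(160,-99,-1.5,th),.7),
    ("top",t(459,497),(cx-49,cy+25,14),.7),("top",t(616,501),(cx-49,cy-25,14),1),
    ("side",s(91,410),(cx-49,cy+25,14),1),("side",s(290,414),(cx+49,cy+25,14),1),
    ("top",t(246,446),(kx-35,ky+17,17),1),("top",t(354,452),(kx-35,ky-17,17),1)]
def res(p):return np.concatenate([(proj(n,W(p,P))[0]-uv)*w for n,uv,P,w in obs(p)])
if __name__=="__main__":
    r=least_squares(res,[450,250,0,1.0,0,-40,0,40],loss="soft_l1");p=r.x;print(np.round(p,3));np.save("p.npy",p)
    for n,uv,P,w in obs(p):print(n,np.round(uv,1),np.round(P,0),np.round(proj(n,W(p,P))[0]-uv,1))
    for k,nm in((4,"chamber"),(6,"carton")):print(nm,W(p,[p[k],p[k+1],14]))
E
python3 fit.py
```

```text
[ 5.79196e+02  2.42110e+02 -3.30000e-02 -3.04130e+01 -5.66900e+00
 -3.89750e+01 -6.70100e+00  3.73470e+01]
top [194.9 211. ] [-80  99  35] [-0.1 -0.2]
top [268.2 213.4] [-80 -99  35] [ 0.6 -0.6]
side [212.9 211.9] [-80 -99  35] [-0.7 -0.7]
side [219.5 165.5] [-80  99  35] [-0.9 -1. ]
side [281.1 211.9] [ 80 -99  35] [0.4 0.9]
side [213.5 222.5] [-80 -99   0] [-0.8  0.3]
side [280.5 224.5] [ 80 -99   0] [ 0.2 -0.1]
top [197.4 151. ] [83. 99. 39.] [-0.8 -0.9]
top [270.  153.3] [ 83. -99.  39.] [ 0.4 -1.3]
top [187.6 179.8] [ -7.  99. 171.] [-0.2  0. ]
top [272.  182.5] [ -7. -99. 171.] [ 0.6 -0.4]
side [247.9 119.9] [ -3.  99. 174.] [ 0.3 -1.7]
side [245.1 161.5] [ -7. -99. 171.] [-1.   0.8]
top [237.5 203. ] [-55. -14.  14.] [ 0.  -0.4]
top [256.  203.4] [-55. -64.  14.] [-0.2 -0.4]
side [225.7 196.5] [-55. -14.  14.] [-0.1  0.1]
side [265.5 197.3] [ 43. -14.  14.] [-0.4  0.2]
top [212.4 197. ] [-42.  54.  17.] [0.1 0.2]
top [225.1 197.7] [-42.  20.  17.] [-0.1 -0.2]
chamber [572.24664121 203.34243418  14.        ]
carton [573.72797591 279.65764954  14.        ]
```

```bash
cat >> h.py <<'E'
def box(x,y,yaw,z0,h,lx,ly):
    c,s=np.cos(yaw),np.sin(yaw);return np.array([[x+c*a-s*b,y+s*a+c*b,z] for z in(z0,z0+h) for a,b in((-lx/2,-ly/2),(lx/2,-ly/2),(lx/2,ly/2),(-lx/2,ly/2))])
def hullmask(n,B,ss=8):
    q=proj(n,B);hl=cv2.convexHull(((q+.5)*ss).astype(np.float32)).astype(np.int32)
    return hl
def soft(n,B,x0,y0,x1,y1,ss=8):
    q=(proj(n,B)+.5-[x0,y0])*ss;hl=cv2.convexHull(q.astype(np.float32)).round().astype(np.int32)
    m=np.zeros(((y1-y0)*ss,(x1-x0)*ss),np.float32);cv2.fillConvexPoly(m,hl,1.);return cv2.resize(m,(x1-x0,y1-y0),interpolation=cv2.INTER_AREA)
E
python3 - <<'E'
from h import *
from scipy.optimize import minimize
S,T=np.load("S.npy"),np.load("T.npy")
R={"side":(200,275,268,320),"top":(330,165,378,222)}
A={}
for n,I in(("side",S),("top",T)):
    x0,y0,x1,y1=R[n];g=I[y0:y1,x0:x1].sum(2);bg=np.percentile(g,80);fg=np.percentile(g[g<bg*.5],60);A[n]=np.clip((bg*.9-g)/(bg*.9-fg*1.3),0,1)
def cost(p,views=("side","top")):
    B=box(p[0]*10,p[1]*10,p[2]/10,p[3]*10 if len(p)>3 else 0,19,44,92);return sum(np.abs(soft(n,B,*R[n])-A[n]).sum() for n in views)
o=onz("top",(353,194),10)
best=None
for th in(-8,8,0,13):
    for yy in (-13,13):
        r=minimize(cost,[o[0]/10,o[1]/10,th+yy*.3],method="Nelder-Mead",options=dict(initial_simplex=None))
        if best is None or r.fun<best.fun:best=r
print(best.x,best.fun,A["side"].sum(),A["top"].sum())
r=minimize(cost,list(best.x)+[0],method="Nelder-Mead");print("free z",r.x,r.fun)
for v in("side","top"):print(v,minimize(lambda q:cost(q,(v,)),best.x,method="Nelder-Mead").x)
np.save("cham.npy",best.x)
B=box(best.x[0]*10,best.x[1]*10,best.x[2]/10,0,19,44,92)
for n,I,nm in(("side",S,"s"),("top",T,"t")):
    print(n,np.round(proj(n,B),1).tolist())
E
cat > ov.py <<'E'
from h import *
from fit import W,lidp
def draw(n,I,x0,y0,x1,y1,s,polys,fn,gain=1.3):
    im=cv2.resize(I[y0:y1,x0:x1,::-1],None,fx=s,fy=s,interpolation=cv2.INTER_CUBIC);im=np.clip(im.astype(float)*gain,0,255).astype(np.uint8)
    for P,col in polys:
        q=((proj(n,P)+.5-[x0,y0])*s).round().astype(np.int32);cv2.polylines(im,[q],True,col,1)
    cv2.imwrite(fn,im)
E
python3 - <<'E'
from ov import *
S,T=np.load("S.npy"),np.load("T.npy");p=np.load("p.npy")
Q=lambda L:[W(p,a) for a in L]
th=p[3]
rect=lambda cx,cy,a,b,z:Q([(cx-a,cy-b,z),(cx+a,cy-b,z),(cx+a,cy+b,z),(cx-a,cy+b,z)])
k=[.0,0,0];cx,cy,kx,ky=p[4:8]
# carton guess from top corners
t=lambda x,y:np.array([x/8.5+183.5,y/8.5+144.5])
a=onz("top",t(395,393),39)[:2];b=onz("top",t(319,440),39)[:2];print("end",a,b,np.linalg.norm(a-b))
l=onz("top",t(246,322),39)[:2];print("left edge dir",np.degrees(np.arctan2(*(l-b)[::-1])))
d=(l-b)/np.linalg.norm(l-b);mid=(a+b)/2+32*d;yaw=np.arctan2(d[1],d[0])-np.pi/2;print("carton",mid,yaw, np.degrees(np.arctan2(d[1],d[0])))
B=box(mid[0],mid[1],yaw,24,15,28,64)
np.save("cart.npy",[*mid,yaw])
cb=np.load("cham.npy");C=box(cb[0]*10,cb[1]*10,cb[2]/10,0,19,44,92)
polys=[(rect(0,0,80,99,35),(0,255,0)),(rect(cx,cy,49,25,14),(0,0,255)),(rect(kx,ky,35,17,17),(0,0,255)),(B[:4],(255,0,255)),(B[4:],(255,0,255)),(Q([lidp(0,-99,3.5,th),lidp(0,99,3.5,th),lidp(160,99,3.5,th),lidp(160,-99,3.5,th)]),(0,255,255)),(C[4:],(0,255,0)),(C[:4],(0,255,0))]
draw("side",S,195,110,300,315,2.9,polys,"pics/o_s.png")
draw("side",S,208,115,288,232,5,polys,"pics/o_s2.png")
draw("top",T,184,145,276,217,8.5,polys,"pics/o_t.png",1.8)
draw("top",T,330,165,378,222,8,polys,"pics/o_t2.png",1.8)
E
```

```text
[ 54.80899882  -8.77713779 -19.06112191] 117.94064766965128 1116.1215750473893 579.110713433548
free z [ 5.48079007e+01 -8.77755622e+00 -1.90615690e+01  7.68476137e-06] 117.59689766965128
side [ 54.80899882  -8.77713779 -19.06112191]
top [ 54.77674634  -8.68653938 -19.02797959]
side [[215.5, 286.5], [207.0, 302.8], [252.2, 315.3], [259.2, 298.1], [215.3, 279.9], [206.6, 296.2], [252.3, 308.7], [259.4, 291.6]]
top [[339.5, 206.5], [354.6, 211.6], [364.9, 180.2], [349.8, 175.1], [341.2, 206.4], [356.6, 211.7], [367.0, 179.7], [351.7, 174.5]]
end [555.48647472 249.14904887] [540.86082076 273.06845999] 28.03654725491567
left edge dir 31.527419078161504
carton [575.45012849 277.84176366] -1.0205390592249028 31.527419078161504
```

View pics/o_s2.png

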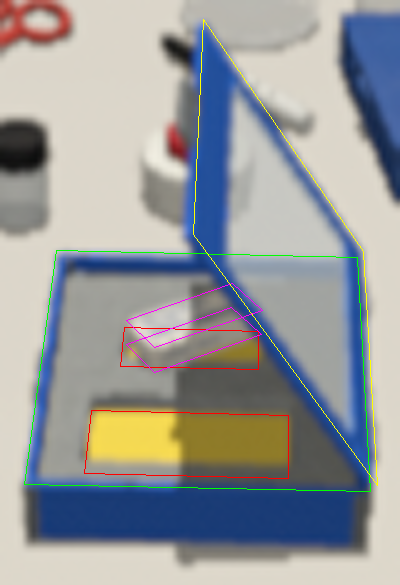

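View pics/o_t.png

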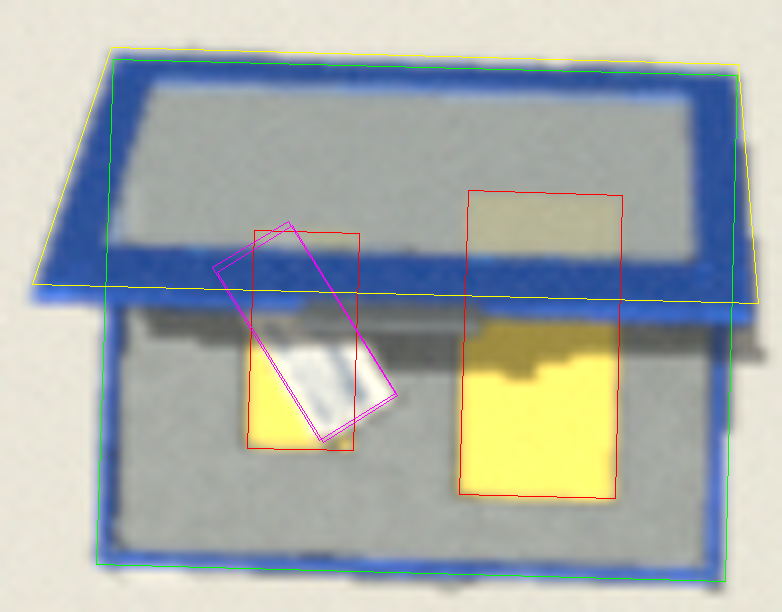

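View pics/o_t2.png

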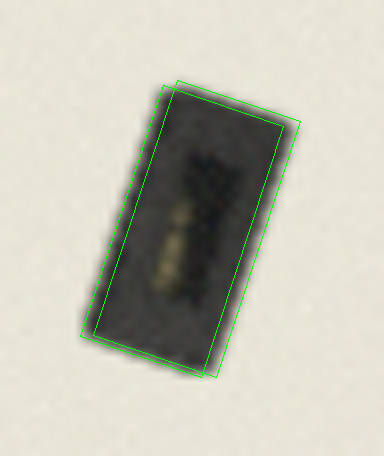

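View pics/o_s.png

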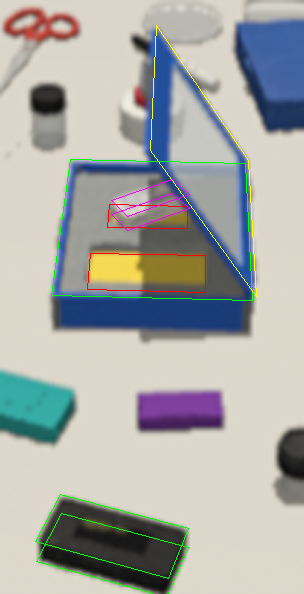

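The side overlay of the case is about 1 px off and the recess fits agree to 0.4 px. The carton (575,278, long axis +31.5°) and the chamber (548,-87, long axis -19°) match both views. Next I'll work out a clear tool lean.

```bash
cat > plan.py <<'E'
from h import *
from fit import W
from scipy.spatial.transform import Rotation as Ro
p=np.load("p.npy");TH=1.003
def toolR(phi,t,sgn=1):
    f,t=np.radians([phi,t]);y=np.array([np.sin(t)*np.cos(f),np.sin(t)*np.sin(f),-np.cos(t)]);z=sgn*np.array([-np.sin(f),np.cos(f),0]);return np.c_[np.cross(y,z),y,z]
def lidclear(tcp,R,body=250):
    pts=[];c=np.cos(p[2]);s=np.sin(p[2])
    sets=[(38,89,-79),(38,89,-79-body),(16,59,-10),(16,59,-79),(16,59,0)]
    for a,b,d in sets:
        for i in(-1,1):
            for j in(-1,1):pts.append(tcp+R@[i*a,d,j*b])
    P=np.array(pts)-[p[0],p[1],0];L=np.c_[c*P[:,0]+s*P[:,1],-s*P[:,0]+c*P[:,1],P[:,2]]
    n=(L[:,0]-80)*np.sin(TH)+(L[:,2]-37)*np.cos(TH)+1.5 # >0 outside; inner face n=-1.5
    u=-(L[:,0]-80)*np.cos(TH)+(L[:,2]-37)*np.sin(TH)
    return np.round(-n[:].reshape(5,4).max(1),0),np.round(u.reshape(5,4).min(1),0)
def cur():
    s=env.state();return np.array(s["ee_pos"]),Ro.from_euler("xyz",s["ee_rot"],degrees=True).as_matrix(),s
def go(tcp,R):
    q,C,s=cur();rv=Ro.from_matrix(C.T@R).as_rotvec(degrees=True)
    d=np.asarray(tcp)-q
    print("now",np.round(q,1),"turn",np.round(rv,2),"rows",np.round(np.abs(rv).max()/7.16,1),"shift after turn",np.round(R.T@d,1),"shift cur",np.round(C.T@d,1),"|d|",np.round(np.linalg.norm(d),1),"F",np.round(s["force"],1),"w",round(s["gripper_width"],1),"t",round(s["time_s"],2))
E
python3 - <<'E'
from plan import *
c=np.load("cart.npy")
for t in(35,40,45):
    for f in(0,8,15,25,31):
        F=np.radians(f);tc=np.r_[c[:2]+6*np.array([np.cos(F),np.sin(F)]),36]
        print(t,f,lidclear(tc,toolR(f,t))[0])
q,C,s=cur();print(np.round(C,2))
for sg in(1,-1):print(np.round(Ro.from_matrix(C.T@toolR(10,40,sg)).as_rotvec(degrees=True),1))
E
```

```text
35 0 [29. 39. 48. 51. 48.]
35 8 [18. 27. 42. 44. 41.]
35 15 [ 9. 14. 36. 38. 36.]
35 25 [-4. -6. 29. 28. 29.]
35 31 [-11. -19.  25.  22.  25.]
40 0 [36. 68. 49. 58. 48.]
40 8 [25. 56. 43. 51. 41.]
40 15 [16. 42. 37. 44. 36.]
40 25 [ 3. 21. 30. 35. 29.]
40 31 [-5.  6. 26. 29. 25.]
45 0 [43. 97. 50. 65. 48.]
45 8 [32. 84. 44. 58. 42.]
45 15 [23. 70. 38. 51. 36.]
45 25 [ 9. 47. 31. 41. 29.]
45 31 [ 2. 32. 26. 35. 25.]
[[-0.92  0.    0.39]
 [-0.39 -0.   -0.92]
 [ 0.   -1.    0.  ]]
[  57.3 -157.5   -6.5]
[ 4.5 12.5 39.8]
```

```bash
python3 - <<'E'
from plan import *
c=np.load("cart.npy");F=np.radians(13);R=toolR(13,40,-1);tc=np.r_[c[:2]+6*np.array([np.cos(F),np.sin(F)]),36]
print(tc,R[:,1]);go(tc-R[:,1]*140+[-0,0,0],R)
E
```

```text
[581.29634888 279.19146999  36.        ] [ 0.626313    0.14459575 -0.76604444]
now [ 224.9 -529.2  214. ] turn [ 3.49  9.61 39.9 ] rows 5.6 shift after turn [-291.   336.5 -707.5] shift cur [-555.6   70.7 -620.3] |d| 835.7 F [ 0.6  0.2 -1.2] w 91.2 t 0.9
```

```bash
python3 -m handwheel '[[1,[0,0,0],[0.58,1.6,6.65]],[1,[0,0,0],[0.58,1.6,6.65]],[1,[0,0,0],[0.58,1.6,6.65]],[1,[0,0,0],[0.58,1.6,6.65]],[1,[0,0,0],[0.58,1.6,6.65]],[1,[0,0,0],[0.58,1.6,6.65]],[1,[-12,14,-29.5],[0,0,0]],[1,[-12,14,-29.5],[0,0,0]],[1,[-12,14,-29.5],[0,0,0]],[1,[-12,14,-29.5],[0,0,0]]]' 12
python3 - <<'E'
from plan import *
R=toolR(13,40,-1);go(np.array([581.3,279.2,36])-R[:,1]*140,R);print(np.round(cur()[2]["qpos"],0))
E
```

```text
time_s: 1.73
ee_pos: [269.1, -396.8, 201.4]
ee_rot: [-90.1, 40.0, -167.1]
force: [-0.1, 0.1, -0.7]
gripper_width: 91.3
now [ 269.1 -396.8  201.4] turn [-0.01 -0.07  0.01] rows 0.0 shift after turn [-243.2  280.  -588.4] shift cur [-242.5  279.9 -588.8] |d| 695.6 F [-0.1  0.1 -0.7] w 91.3 t 1.73
[-84.  12. 113.  44.  68. -29.]
```

```bash
python3 -m handwheel '[[1,[-12.1,14,-29.4],[0,0,0]],[1,[-12.1,14,-29.4],[0,0,0]],[1,[-12.1,14,-29.4],[0,0,0]],[1,[-12.1,14,-29.4],[0,0,0]],[1,[-12.1,14,-29.4],[0,0,0]],[1,[-12.1,14,-29.4],[0,0,0]],[1,[-12.1,14,-29.4],[0,0,0]],[1,[-12.1,14,-29.4],[0,0,0]],[1,[-12.1,14,-29.4],[0,0,0]],[1,[-12.1,14,-29.4],[0,0,0]]]'
python3 - <<'E'
from plan import *
R=toolR(13,40,-1);go(np.array([581.3,279.2,36])-R[:,1]*140,R);print(np.round(cur()[2]["qpos"],0))
E
```

```text
time_s: 2.57
ee_pos: [381.0, -69.4, 172.9]
ee_rot: [-89.9, 40.1, -167.1]
force: [1.3, -0.3, -0.3]
gripper_width: 91.3
now [381.  -69.4 172.9] turn [-0.11 -0.04 -0.07] rows 0.0 shift after turn [-121.6  140.7 -294.6] shift cur [-121.2  140.3 -294.9] |d| 348.4 F [ 1.3 -0.3 -0.3] w 91.3 t 2.57
[-38.  -9. 140.  59.  36.  -6.]
```

```bash
python3 -m handwheel '[[1,[-13.5,15.6,-32.7],[0,0,0]],[1,[-13.5,15.6,-32.7],[0,0,0]],[1,[-13.5,15.6,-32.7],[0,0,0]],[1,[-13.5,15.6,-32.7],[0,0,0]],[1,[-13.5,15.6,-32.7],[0,0,0]],[1,[-13.5,15.6,-32.7],[0,0,0]],[1,[-13.5,15.6,-32.7],[0,0,0]],[1,[-13.5,15.6,-32.7],[0,0,0]],[1,[-13.2,15.5,-33],[0,0,0]],[1,[0,0,0],[0,0,0]]]'
python3 - <<'E'
from plan import *
R=toolR(13,40,-1);go(np.array([581.3,279.2,36])-R[:,1]*140,R);print(np.round(cur()[2]["qpos"],0))
for n in("side","top"):
    f=env.grab_frame(n)
    gcrop(f,*((190,60,310,230) if n=="side" else (170,140,290,250)),4 if n=="side" else 5,f"pics/a_{n}.png",10,1.4)
E
```

```text
time_s: 3.4
ee_pos: [434.9, 91.8, 147.6]
ee_rot: [-89.3, 37.5, -167.0]
force: [0.0, -0.6, -0.6]
gripper_width: 91.2
now [434.9  91.8 147.6] turn [-0.76 -0.02  2.55] rows 0.4 shift after turn [ -69.9   64.3 -149.7] shift cur [ -72.6   59.1 -150.5] |d| 177.2 F [ 0.  -0.6 -0.6] w 91.2 t 3.4
[  9.  -3. 139.  13.   7.  75.]
```

View pics/a_side.png

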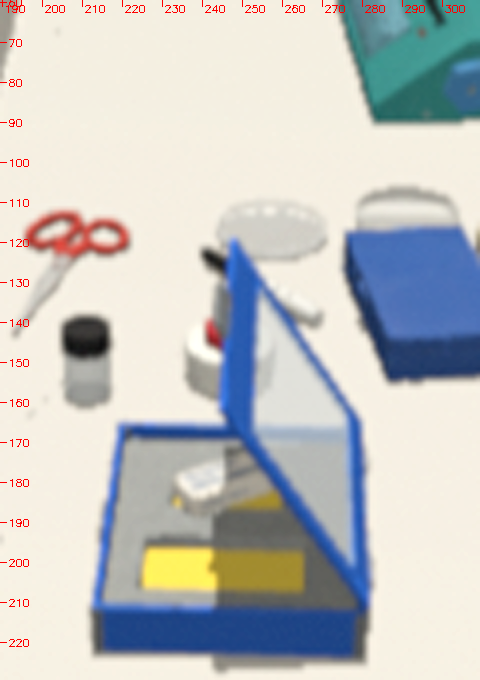

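View pics/a_top.png

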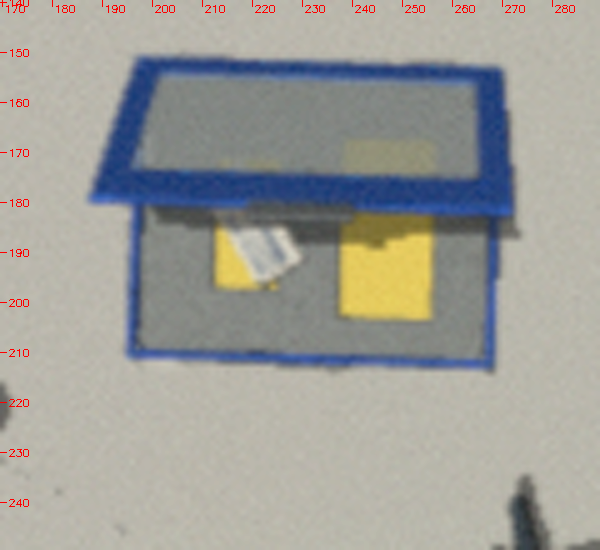

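The picture shows the scene untouched, with the carton at side pixel (235,180). Joint 5 is near its lower limit here, so the arm fell short of the commanded shift. I'll continue more slowly.

```bash
python3 -m handwheel '[[1,[-7.2,6,-15],[-0.08,0,0.25]],[1,[-7.2,6,-15],[-0.08,0,0.25]],[1,[-7.2,6,-15],[-0.08,0,0.25]],[1,[-7.2,6,-15],[-0.08,0,0.25]],[1,[-7.2,6,-15],[-0.08,0,0.25]],[1,[-7.2,6,-15],[-0.08,0,0.25]],[1,[-7.2,6,-15],[-0.08,0,0.25]],[1,[-7.2,6,-15],[-0.08,0,0.25]],[1,[-7.2,6,-15],[-0.08,0,0.25]],[1,[-7.2,6,-15],[-0.08,0,0.25]]]'
python3 - <<'E'
from plan import *
R=toolR(13,40,-1);go(np.array([581.3,279.2,36])-R[:,1]*140,R);print(np.round(cur()[2]["qpos"],0))
E
```

```text
time_s: 4.33
ee_pos: [480.0, 205.4, 153.9]
ee_rot: [-90.4, 37.7, -167.2]
force: [-0.6, -0.5, -0.0]
gripper_width: 91.0
now [480.  205.4 153.9] turn [ 0.31 -0.14  2.26] rows 0.3 shift after turn [-12.6  24.5 -49.2] shift cur [-13.4  24.2 -49.1] |d| 56.3 F [-0.6 -0.5 -0. ] w 91.0 t 4.33
[ 27.   4. 131. -45.  12. 146.]
```

```bash
python3 -m handwheel '[[1,[0,0,0],[0,-7,0]],[1,[0,0,0],[0,-7,0]],[1,[0,0,0],[0,-7,0]],[1,[0,0,0],[0,-7,0]],[1,[0,0,0],[0,-7,0]],[1,[0,0,0],[0,-7,0]],[1,[0,0,0],[0,-7,0]],[1,[0,0,0],[0,-7,0]],[1,[0,0,0],[0,-7,0]],[1,[0,0,0],[0,-7,0]]]'
python3 - <<'E'
from plan import *
R=toolR(13,40,1);go(np.array([581.3,279.2,36])-R[:,1]*140,R);print(np.round(cur()[2]["qpos"],0))
E
```

```text
time_s: 5.17
ee_pos: [479.8, 204.5, 153.8]
ee_rot: [-54.0, 12.2, -92.7]
force: [-1.1, -0.2, 0.7]
gripper_width: 91.1
now [479.8 204.5 153.8] turn [   1.96 -109.79   -1.79] rows 15.3 shift after turn [12.9 24.6 50. ] shift cur [-51.6  24.3  -3.9] |d| 57.2 F [-1.1 -0.2  0.7] w 91.1 t 5.17
[ 27.   4. 131. -45.  12.  76.]
```

```bash
python3 -m handwheel '[[1,[0,0,0],[0,-7,0]],[1,[0,0,0],[0,-7,0]],[1,[0,0,0],[0,-7,0]],[1,[0,0,0],[0,-7,0]],[1,[0,0,0],[0,-7,0]],[1,[0,0,0],[0,-7,0]],[1,[0,0,0],[0,-7,0]],[1,[0,0,0],[0,-7,0]],[1,[0,0,0],[0,-7,0]],[1,[0,0,0],[0,-7,0]]]'
python3 -m handwheel '[[1,[0,0,0],[0,-7,0]],[1,[0,0,0],[0,-7,0]],[1,[0,0,0],[0,-7,0]],[1,[0,0,0],[0,-7,0]],[1,[0,0,0],[0,-7,0]],[1,[0,0,0],[0,-4.9,0]],[1,[4.3,8.2,16.5],[0,0,0]],[1,[4.3,8.2,16.5],[0,0,0]],[1,[4.3,8.2,16.5],[0,0,0]],[1,[0,0,0],[0,0,0]]]'
python3 - <<'E'
from plan import *
R=toolR(13,40,1);go(np.array([581.3,279.2,36])-R[:,1]*140,R);print(np.round(cur()[2]["qpos"],0))
E
```

```text
time_s: 6.0
ee_pos: [479.8, 204.5, 153.8]
ee_rot: [-63.5, -27.9, -33.4]
force: [0.3, 0.6, -0.9]
gripper_width: 91.4
time_s: 6.83
ee_pos: [494.3, 261.4, 142.6]
ee_rot: [-89.4, -37.8, 12.8]
force: [-0.2, -0.2, 0.6]
gripper_width: 91.0
now [494.3 261.4 142.6] turn [-0.45 -0.14 -2.2 ] rows 0.3 shift after turn [-0.5 -1.3 -2.3] shift cur [-0.6 -1.3 -2.3] |d| 2.6 F [-0.2 -0.2  0.6] w 91.0 t 6.83
[ 34.   9. 127. -57.  15. -17.]
```

```bash
python3 -m handwheel '[[1,[0,11,-0.3],[0,0,-0.3]],[1,[0,11,-0.3],[0,0,-0.3]],[1,[0,11,-0.3],[0,0,-0.3]],[1,[0,11,-0.3],[0,0,-0.3]],[1,[0,11,-0.3],[0,0,-0.3]],[1,[0,11,-0.3],[0,0,-0.3]],[1,[0,11,-0.3],[0,0,-0.3]],[1,[0,11,0],[0,0,0]],[1,[0,11,0],[0,0,0]],[1,[0,0,0],[0,0,0]]]'
python3 - <<'E'
from plan import *
R=toolR(13,40,1);go(np.array([581.3,279.2,36]),R);q,C,s=cur();print(np.round(s["qpos"],0))
tips=np.array([q+C@[a,0,b] for a in(-16,16) for b in(-45.5,45.5)])
for n in("side","top"):
    f=env.grab_frame(n);print(n,np.round(proj(n,tips),1).tolist())
    gcrop(f,*((190,110,300,230) if n=="side" else (170,140,290,250)),5,f"pics/b_{n}.png",10,1.4)
E
```

```text
time_s: 7.67
ee_pos: [560.1, 276.2, 90.5]
ee_rot: [-89.8, -37.2, 12.8]
force: [0.0, -0.6, -0.9]
gripper_width: 91.5
now [560.1 276.2  90.5] turn [-0.09 -0.17 -2.81] rows 0.4 shift after turn [-18.7  55.5  -1.9] shift cur [-15.9  56.4  -2. ] |d| 58.6 F [ 0.  -0.6 -0.9] w 91.5 t 7.67
[ 31.  19. 123. -77.  11.   1.]
side [[239.2, 174.7], [231.4, 155.0], [249.6, 166.7], [241.2, 147.4]]
top [[237.0, 189.0], [202.3, 197.2], [234.4, 178.7], [199.1, 187.0]]
```

View pics/b_side.png

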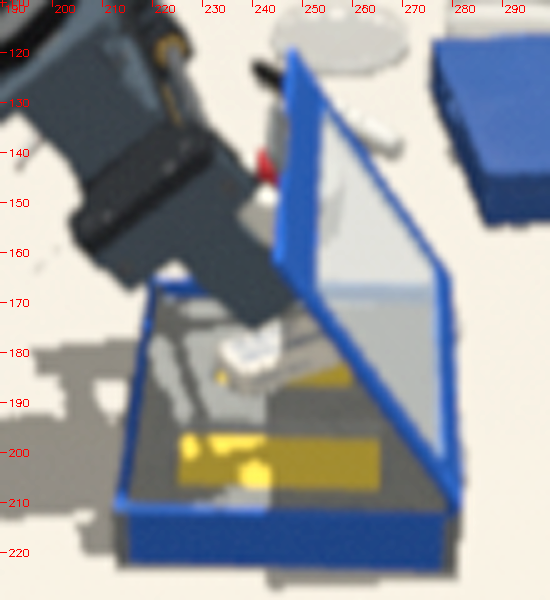

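View pics/b_top.png

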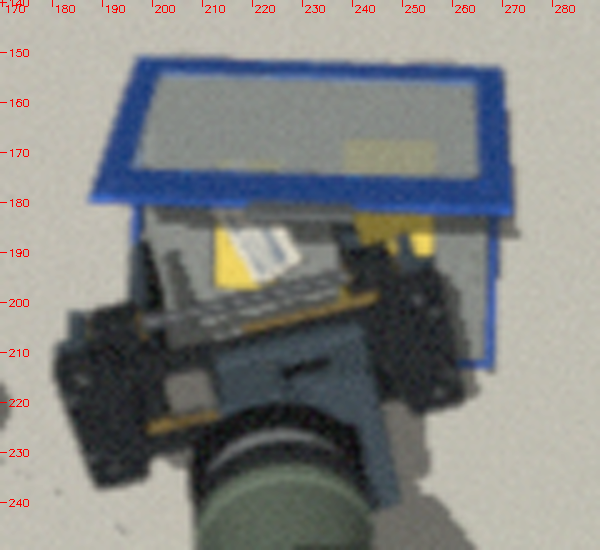

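The tips agree with their projection: the near fingertip is at side (240,175) and was predicted at (239,175). Joint 4 is at its limit, so I'll fit a quick kinematic model to choose a better lean.

```bash
cat > kin.py <<'E'
from plan import *
from scipy.optimize import least_squares
s=env.state()
D=[([-68.125,18.312,89.639,0,72.044,-1.146],[224.873,-529.221,213.976],[-90.1,0,-156.979]),
([-84,12,113,44,68,-29],[269.1,-396.8,201.4],[-90.1,40,-167.1]),([-38,-9,140,59,36,-6],[381,-69.4,172.9],[-89.9,40.1,-167.1]),
([9,-3,139,13,7,75],[434.9,91.8,147.6],[-89.3,37.5,-167]),([27,4,131,-45,12,146],[480,205.4,153.9],[-90.4,37.7,-167.2]),
([27,4,131,-45,12,76],[479.8,204.5,153.8],[-54,12.2,-92.7]),([34,9,127,-57,15,-17],[494.3,261.4,142.6],[-89.4,-37.8,12.8]),
(list(s["qpos"]),list(s["ee_pos"]),list(s["ee_rot"]))]
rx=lambda a,ax:Ro.from_euler(ax,a,degrees=True).as_matrix()
def fk(q,k):
    a1,d1,L2,L3,e,L6=k
    R=rx(q[0],"z"); P=R@[a1,0,d1]
    R=R@rx(q[1],"y"); P=P+R@[0,0,L2]           # q2=0: upper arm up, + leans forward
    R=R@rx(q[2],"y"); P=P+R@[e,0,L3]           # forearm along local z
    R=R@rx(q[3],"z")@rx(q[4],"y")@rx(q[5],"z"); P=P+R@[0,0,L6]
    # tool: y=local z ; at q6=0 tool z = local? 
    return P,R
def err(k):
    o=[]
    for i,(q,p_,e) in enumerate(D):
        P,R=fk(q,k[:6]);T=Ro.from_euler("xyz",e,degrees=True).as_matrix();w=1 if i in(0,7) else .2
        o+=list((P-p_)*w);o+=list((R[:,2]-T[:,1])*200*w);o+=list((R@[np.cos(k[6]),np.sin(k[6]),0]-T[:,2])*200*w)
    return np.array(o)
if __name__=="__main__":
    b=None
    for k0 in([0,300,350,350,0,200,0],[0,300,350,350,0,200,3.1],[50,300,350,350,50,200,1.57]):
        r=least_squares(err,k0)
        if b is None or r.cost<b.cost:b=r
    print(np.round(b.x,2),b.cost,np.round(err(b.x),1).reshape(-1,9)[:,:].tolist());np.save("k.npy",b.x)
E
python3 kin.py
```

```text
[ 19.25 100.03 583.23 394.14   8.97 309.72   3.14] 130.44210321618476 [[-10.7, -4.1, 0.0, 0.1, -0.3, -0.0, 0.1, 0.0, 0.4], [-5.1, -3.0, -0.0, 0.3, -0.1, 0.2, 0.0, 0.0, 0.2], [-2.3, -4.3, 0.5, 0.3, 0.1, 0.2, -0.2, -0.0, -0.2], [0.3, -2.8, -0.3, -0.1, -0.1, -0.1, -0.6, -0.1, -0.4], [-0.2, -2.5, -0.7, -0.2, -0.3, -0.2, -0.2, -0.1, 0.1], [-0.2, -2.3, -0.7, -0.2, -0.3, -0.2, 0.1, -0.4, -0.3], [0.6, -1.4, -0.4, -0.1, -0.3, -0.1, 0.1, 0.0, -0.3], [3.6, -5.7, 0.3, 0.0, -0.0, -0.0, -0.1, -0.0, -0.1]]
```

```bash
sed -i 's/P=P+R@\[e,0,L3\]/P=P+R@[e,B[0],L3]/; s/^def fk/B=[0]\ndef fk/; s/    o=\[\]/    o=[];B[0]=k[7]/; s/200,0\],/200,0,0],/; s/200,3.1\]/200,3.1,0]/; s/200,1.57\]/200,1.57,0]/' kin.py; cat >> kin.py <<'E'
LO=np.array([-177.97,-48.28,12.27,-77.06,2.81,-146.56]);HI=np.array([177.97,115.42,149.76,257.06,150.46,146.56])
def ik(tcp,R,q0s=None):
    k=np.load("k.npy");B[0]=k[7];out=[]
    for q0 in q0s if q0s is not None else ([20,20,120,-40,20,-30],[20,20,120,200,20,90],[20,20,120,0,20,-90],[20,20,120,90,20,-90],[20,20,120,0,20,90]):
        f=lambda q:np.r_[(fk(q,k[:6])[0]-tcp)/5,(fk(q,k[:6])[1][:,2]-R[:,1])*60,(fk(q,k[:6])[1]@[np.cos(k[6]),np.sin(k[6]),0]-R[:,2])*60]
        r=least_squares(f,q0,bounds=(LO,HI))
        if r.cost<.05 and not any(np.abs(r.x-o).max()<3 for o in out):out.append(r.x)
    return [np.round(o,0) for o in out]
E
python3 kin.py
cat > feas.py <<'E'
from kin import *
c=np.load("cart.npy");p=np.load("p.npy")
for t in(25,30,35,40,45):
    for f in(-2,6,13,20):
        F=np.radians(f);h=np.array([np.cos(F),np.sin(F)]);tc=np.r_[c[:2]+6*h,36]
        for sg in(1,-1):
            R=toolR(f,t,sg);s=ik(tc,R);print(t,f,sg,lidclear(tc,R)[0],[list(map(int,x)) for x in s])
E
python3 feas.py
```

```text
[  1.7  142.83 588.13 416.3   24.88 335.26   3.14  11.59] 3.3517168241287374 [[0.1, 0.1, -0.0, 0.1, -0.3, -0.0, 0.1, 0.0, 0.4], [0.3, -0.5, 0.5, 0.3, -0.1, 0.2, 0.0, 0.0, 0.2], [0.5, -0.2, 0.9, 0.3, 0.1, 0.2, -0.2, -0.0, -0.2], [0.2, -0.3, -0.2, -0.1, -0.1, -0.1, -0.6, -0.1, -0.4], [-0.5, -0.9, -0.6, -0.2, -0.3, -0.2, -0.2, -0.1, 0.1], [-0.5, -0.7, -0.6, -0.2, -0.3, -0.2, 0.1, -0.4, -0.3], [0.2, -0.2, -0.3, -0.1, -0.3, -0.1, 0.1, 0.0, -0.3], [0.0, 0.2, 0.1, 0.0, -0.0, -0.0, -0.1, -0.0, -0.1]]
25 -2 1 [ 17. -15.  48.  39.  50.] [[31, 27, 112, -35, 24, -27]]
25 -2 -1 [ 17. -15.  48.  39.  50.] []
25 6 1 [  7. -26.  42.  32.  43.] [[30, 26, 113, -29, 20, -40]]
25 6 -1 [  7. -26.  42.  32.  43.] [[30, 26, 113, -29, 20, 140]]
25 13 1 [ -2. -37.  36.  26.  38.] [[28, 26, 114, -21, 17, -56]]
25 13 -1 [ -2. -37.  36.  26.  38.] [[28, 26, 114, -21, 17, 124]]
25 20 1 [-10. -49.  31.  20.  32.] [[26, 25, 114, -10, 16, -75]]
25 20 -1 [-10. -49.  31.  20.  32.] [[26, 25, 114, -10, 16, 105]]
30 -2 1 [24. 13. 49. 46. 49.] [[33, 26, 115, -53, 21, -7]]
30 -2 -1 [24. 13. 49. 46. 49.] []
30 6 1 [14.  2
[... 890 characters left out ...]
6. 37.] [[30, 26, 125, 228, 15, 57]]
40 13 -1 [18. 46. 39. 46. 37.] [[30, 26, 125, 228, 15, -123]]
40 20 1 [ 9. 32. 33. 39. 32.] [[27, 26, 126, 201, 13, 75]]
40 20 -1 [ 9. 32. 33. 39. 32.] [[27, 26, 126, 201, 13, -105]]
45 -2 1 [45. 99. 52. 67. 50.] [[38, 29, 125, 249, 29, 54]]
45 -2 -1 [45. 99. 52. 67. 50.] [[38, 29, 125, 249, 29, -126]]
45 6 1 [35. 88. 45. 60. 43.] [[35, 28, 127, 232, 26, 63]]
45 6 -1 [35. 88. 45. 60. 43.] [[35, 28, 127, 232, 26, -117]]
45 13 1 [26. 75. 40. 53. 38.] [[31, 27, 129, 214, 24, 72]]
45 13 -1 [26. 75. 40. 53. 38.] [[31, 27, 129, 214, 24, -108]]
45 20 1 [16. 59. 34. 46. 32.] [[27, 27, 130, 194, 22, 82]]
45 20 -1 [16. 59. 34. 46. 32.] [[27, 27, 130, 194, 22, -98]]
```

```bash
python3 - <<'E'
from plan import *
c=np.load("cart.npy");F=np.radians(5);h=np.array([np.cos(F),np.sin(F)]);R=toolR(5,30,1)
tc=np.r_[c[:2]+5*h,34.5];print(tc,lidclear(tc,R),lidclear(tc-R[:,1]*60,R));go(tc-R[:,1]*25,R);go(tc,R)
E
```

```text
[580.43110198 278.27754238  34.5       ] (array([17.,  5., 45., 42., 45.]), array([112., 362.,  46., 115.,  36.])) (array([14.,  2., 42., 39., 43.]), array([172., 421., 106., 175.,  96.]))
now [558.8 275.8  90.8] turn [-4.53  6.51  7.15] rows 1.0 shift after turn [-9.3 34.7  0.6] shift cur [-13.6  33.3  -0.8] |d| 35.9 F [ 0.  -0.6 -0.3] w 90.9 t 7.77
now [558.8 275.8  90.8] turn [-4.53  6.51  7.15] rows 1.0 shift after turn [-9.3 59.7  0.6] shift cur [-16.8  58.   -2.6] |d| 60.4 F [ 0.  -0.6 -0.3] w 90.9 t 7.77
```

```bash
python3 -m handwheel '[[1,[0,0,0],[-1.1,1.6,1.8]],[1,[0,0,0],[-1.1,1.6,1.8]],[1,[0,0,0],[-1.1,1.6,1.8]],[1,[0,0,0],[-1.1,1.6,1.8]],[1,[-2,7,0],[0,0,0]],[1,[-2,7,0],[0,0,0]],[1,[-2,7,0],[0,0,0]],[1,[-2,7,0],[0,0,0]],[1,[-1.3,6.7,0.6],[0,0,0]],[1,[0,0,0],[0,0,0]]]'
python3 - <<'E'
from plan import *
R=toolR(5,30,1);go([580.4,278.3,34.5],R);print(np.round(cur()[2]["qpos"],0))
f=env.grab_frame("side");gcrop(f,205,150,285,215,8,"pics/c_side.png",10,1.4)
f=env.grab_frame("top");gcrop(f,185,145,275,215,8,"pics/c_top.png",10,1.6)
E
```

```text
time_s: 8.6
ee_pos: [568.4, 276.5, 56.0]
ee_rot: [-90.0, -30.8, 5.9]
force: [-0.3, 0.7, 1.0]
gripper_width: 91.2
now [568.4 276.5  56. ] turn [-0.44  0.78  0.76] rows 0.1 shift after turn [-0.3 24.7  0.7] shift cur [-0.6 24.7  0.5] |d| 24.7 F [-0.3  0.7  1. ] w 91.2 t 8.6
[ 32.  23. 118. -51.  17. -18.]
```

View pics/c_side.png

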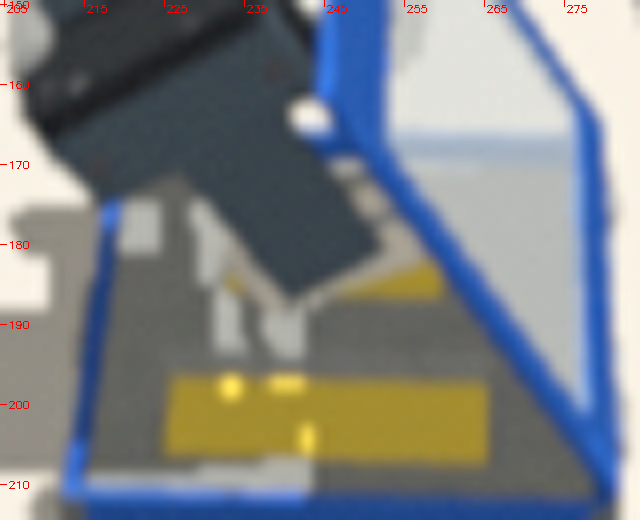

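View pics/c_top.png

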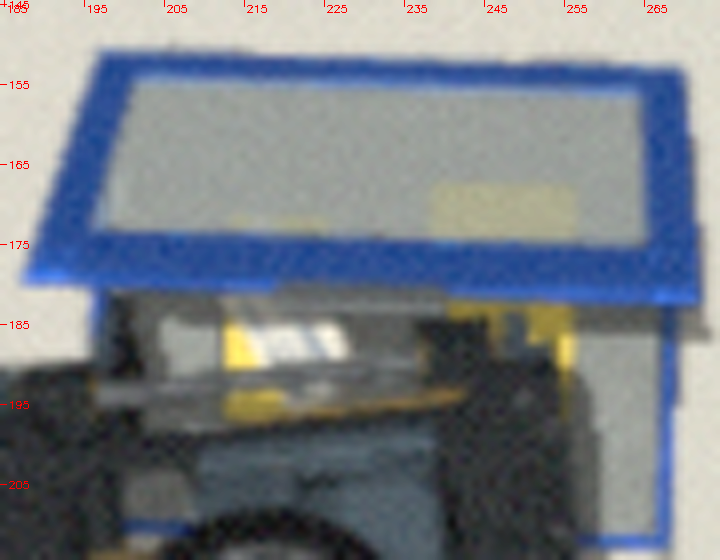

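Side view: the near fingertip is at (241,187), just in front of the carton. Top view: the carton is between the fingers at (222,188). I'll narrow the opening to clear the case wall, then descend.

```bash
python3 -m handwheel '[[0.72,[0,0,0],[0,0.3,0.3]],[0.72,[0,0,0],[0,0.3,0.3]],[0.72,[0,0,0],[0,0,0]],[0.72,[0,4,0],[0,0,0]],[0.72,[0,4,0],[0,0,0]],[0.72,[0,4,0],[0,0,0]],[0.72,[0,4,0],[0,0,0]],[0.72,[0,4,0.3],[0,0,0]],[0.72,[0,4,0.4],[0,0,0]],[0.72,[0,0,0],[0,0,0]]]' 8
python3 - <<'E'
from plan import *
R=toolR(5,30,1);go([580.4,278.3,34.5],R);print(np.round(cur()[2]["qpos"],0))
E
```

```text
time_s: 9.53
ee_pos: [581.2, 278.7, 35.4]
ee_rot: [-89.6, -30.2, 5.2]
force: [-0.4, -0.4, -0.6]
gripper_width: 65.1
now [581.2 278.7  35.4] turn [-0.46  0.15  0.2 ] rows 0.1 shift after turn [-1.2  0.4 -0.4] shift cur [-1.2  0.4 -0.4] |d| 1.3 F [-0.4 -0.4 -0.6] w 65.1 t 9.53
[ 31.  26. 117. -53.  15. -15.]
```

Now squeeze gently to turn the carton straight.

```bash
python3 -m handwheel '[[0.5,[0,0,0],[0,0,0]],[0.45,[0,0,0],[0,0,0]],[0.4,[0,0,0],[0,0,0]],[0.35,[0,0,0],[0,0,0]],[0.3,[0,0,0],[0,0,0]],[0.25,[0,0,0],[0,0,0]],[0.25,[0,0,0],[0,0,0]],[0.25,[0,0,0],[0,0,0]],[0.25,[0,0,0],[0,0,0]],[0.25,[0,0,0],[0,0,0]]]' 8
python3 - <<'E'
from plan import *
R=toolR(5,30,1);go([580.4,278.3,34.5],R)
f=env.grab_frame("side");gcrop(f,205,150,285,215,8,"pics/d_side.png",10,1.4)
f=env.grab_frame("top");gcrop(f,185,145,275,215,8,"pics/d_top.png",10,1.6)
E
```

```text
time_s: 10.37
ee_pos: [581.3, 278.9, 36.8]
ee_rot: [-89.6, -30.3, 5.1]
force: [0.0, -0.0, 2.6]
gripper_width: 29.1
now [581.3 278.9  36.8] turn [-0.5   0.12  0.29] rows 0.1 shift after turn [-2.   1.5 -0.5] shift cur [-2.   1.5 -0.6] |d| 2.5 F [ 0.  -0.   2.6] w 29.1 t 10.37
```

View pics/d_side.png

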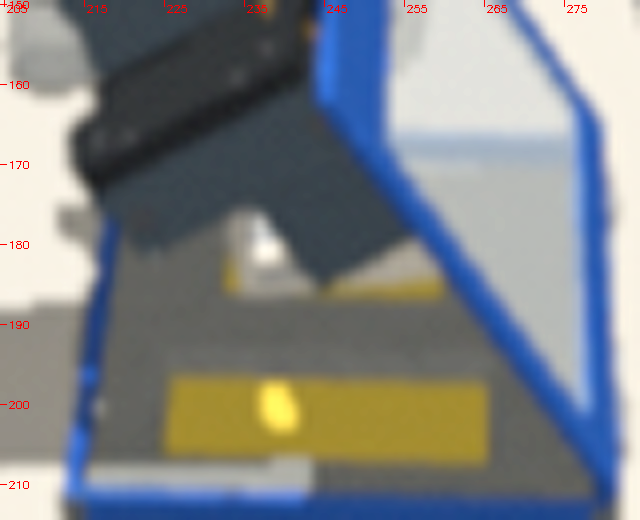

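View pics/d_top.png

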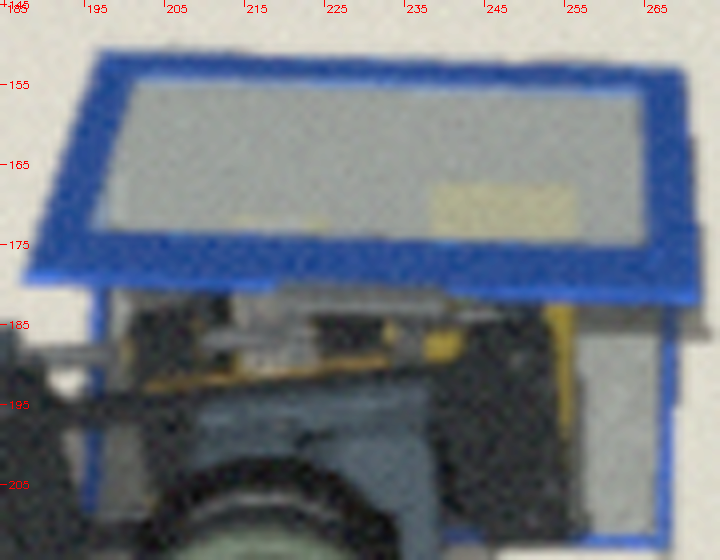

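The gripper closed to 29 mm, so the carton is now flush between the pads. Side view: its near end is at about (233,186). I'll grip firmer, lift and align with the case.

```bash
python3 - <<'E'
from plan import *
print(onz("side",(233.3,186.8),25), onz("side",(234.5,175),40))
R=toolR(np.degrees(p[2]),30,1);q,C,s=cur();go(q+[0,0,9],R);go(q+[0,0,9],C)
E
```

```text
[542.77503491 256.4046814   25.        ] [545.45235639 287.15654787  40.        ]
now [581.3 278.9  36.7] turn [-3.95  6.08  0.27] rows 0.8 shift after turn [ 4.5 -7.8  0. ] shift cur [ 4.5 -7.8  0.1] |d| 9.0 F [-0.5  0.4  2.4] w 28.6 t 10.47
now [581.3 278.9  36.7] turn [0. 0. 0.] rows 0.0 shift after turn [ 4.5 -7.8  0.1] shift cur [ 4.5 -7.8  0.1] |d| 9.0 F [-0.5  0.4  2.4] w 28.6 t 10.47
```

```bash
python3 -m handwheel '[[0.25,[0,0,0],[0,0,0]],[0.25,[0.9,-1.5,0],[0,0,0]],[0.25,[0.9,-1.5,0],[0,0,0]],[0.25,[0.9,-1.6,0],[0,0,0]],[0.25,[0.9,-1.6,0],[0,0,0]],[0.25,[0.9,-1.6,0],[0,0,0]],[0.25,[0,0,0],[-1.3,2,0.1]],[0.25,[0,0,0],[-1.3,2,0.1]],[0.25,[0,0,0],[-1.3,2,0.1]],[0.25,[0,0,0],[0,0,0]]]' 15
python3 - <<'E'
from plan import *
R=toolR(np.degrees(p[2]),30,1);q,C,s=cur();go(q,R)
f=env.grab_frame("side");gcrop(f,205,150,285,215,8,"pics/e_side.png",10,1.4)
f=env.grab_frame("top");gcrop(f,185,145,275,215,8,"pics/e_top.png",10,1.6)
E
```

```text
time_s: 11.3
ee_pos: [581.4, 279.8, 45.8]
ee_rot: [-90.0, -30.0, -1.8]
force: [1.6, -0.3, -0.0]
gripper_width: 28.1
now [581.4 279.8  45.8] turn [-0.08  0.08 -0.02] rows 0.0 shift after turn [0. 0. 0.] shift cur [0. 0. 0.] |d| 0.0 F [ 1.6 -0.3 -0. ] w 28.1 t 11.3
```

View pics/e_side.png

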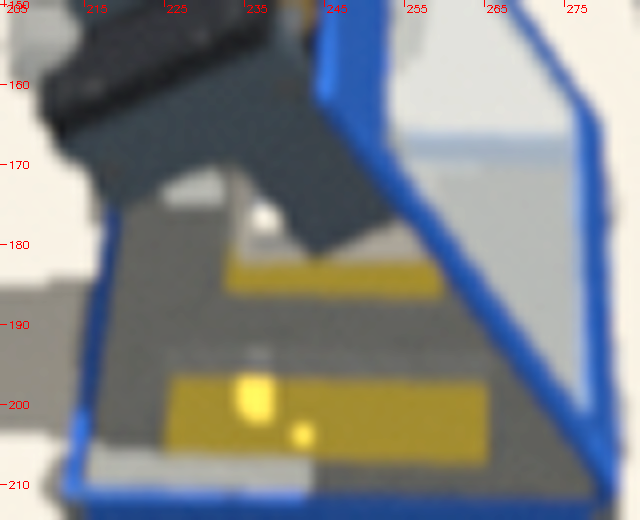

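View pics/e_top.png

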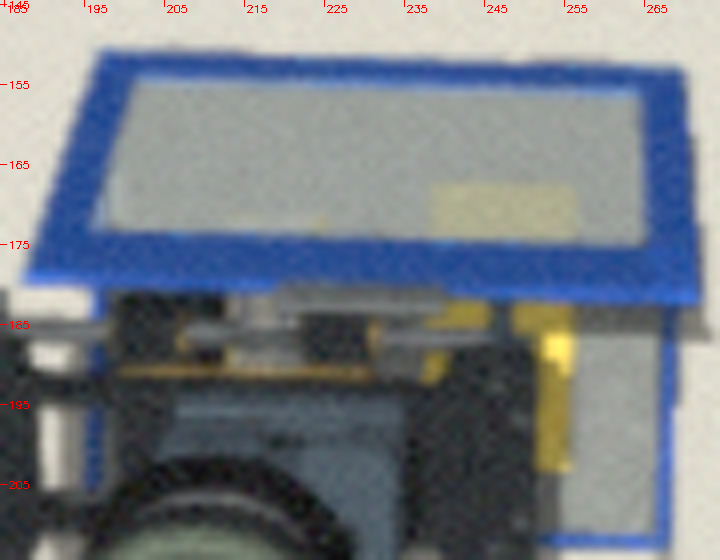

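```bash
python3 - <<'E'
from plan import *
for u in (233.5,234.1,234.7):
    o,d=ray("side",(u,182.2));print(u,o+d*(267-o[1])/d[1])
# yellow lip corner: near-end y- edge of the visible floor -> on floor plane / insert lip
o,d=ray("side",(205-.5+228/8,150-.5+294/8));print("lip",o+d*(22-o[2])/d[2])
print("recess near floor corners",W(p,[p[6]-35,p[7]-17,17]),W(p,[p[6]-35,p[7]+17,17]),"lip proj",proj("side",W(p,[p[6]-35,p[7]-17,22])),proj("side",W(p,[p[6]-35,p[7]-19,24])))
E
```

```text
233.5 [543.15894118 267.          31.70725648]
234.1 [544.67557952 267.          31.71435983]
234.7 [546.19230077 267.          31.72146357]
lip [541.88801623 262.94602669  22.        ]
recess near floor corners [538.1873151 263.8190439  17.       ] [539.30657615 297.80061618  17.        ] lip proj [[231.54529965 186.04375926]] [[231.49656561 185.86247062]]
```

```bash
python3 - <<'E'
import fit
from fit import *
p0=np.load("p.npy")
for w in(0,1):
    def res2(p):
        kx,ky=p[6:8];e=[(proj("side",W(p,(kx+a,ky-17,22)))[0]-np.array(uv))*w for a,uv in((-35,(232.7,186.3)),(35,(259.9,186.6)))]
        return np.concatenate([res(p)]+e)
    r=least_squares(res2,p0,loss="soft_l1");print(np.round(r.x,2),W(r.x,[r.x[6],r.x[7],17]),W(r.x,[r.x[4],r.x[5],14]))
    print(np.round(res2(r.x)[-12:],1))
# side only lip
for a,uv in((-35,(232.7,186.3)),(35,(259.9,186.6))):print(onz("side",uv,22),W(p0,(p0[6]+a,p0[7]-17,22)))
E
```

```text
[ 5.7920e+02  2.4211e+02 -3.0000e-02 -3.0410e+01 -5.6700e+00 -3.8980e+01
 -6.7000e+00  3.7350e+01] [573.72797591 279.65764954  17.        ] [572.24664121 203.34243418  14.        ]
[-0.1  0.1 -0.4  0.2  0.1  0.2 -0.1 -0.2 -0.  -0.  -0.   0. ]
[ 5.7918e+02  2.4212e+02 -3.0000e-02 -3.0410e+01 -5.6700e+00 -3.8960e+01
 -5.3600e+00  3.7300e+01] [575.02772725 279.57056459  17.        ] [572.25511823 203.36051571  14.        ]
[-0.1  0.1 -0.4  0.2  0.2 -0.3 -0.1 -0.7 -0.6 -0.2 -0.2  0.1]
[541.13203531 262.72428007  22.        ] [538.1873151 263.8190439  22.       ]
[610.07736007 261.84808359  22.        ] [608.14937568 261.5146829   22.        ]
```

```bash
python3 - <<'E'
from plan import *
q,C,s=cur();go(q+[-.5,-.4,-12],C)
E
```

```text
now [581.1 279.   45.5] turn [0. 0. 0.] rows 0.0 shift after turn [-6.4 10.2 -0.4] shift cur [-6.4 10.2 -0.4] |d| 12.0 F [ 0.3 -0.6 -0.6] w 28.2 t 11.4
```

```bash
python3 -m handwheel '[[0.25,[-0.8,1.3,0],[0,0,0]],[0.25,[-0.8,1.3,0],[0,0,0]],[0.25,[-0.8,1.3,0],[0,0,0]],[0.25,[-0.8,1.3,0],[0,0,0]],[0.25,[-0.8,1.3,0],[0,0,0]],[0.25,[-0.8,1.3,0],[0,0,0]],[0.25,[-0.8,1.3,0],[0,0,0]],[0.25,[-0.8,1.3,0],[0,0,0]],[0.25,[0,0,0],[0,0,0]],[0.25,[0,0,0],[0,0,0]]]'
python3 - <<'E'
from plan import *
q,C,s=cur();go(q,C)
f=env.grab_frame("side");gcrop(f,205,150,285,215,8,"pics/f_side.png",10,1.4)
E
```

```text
time_s: 12.23
ee_pos: [580.7, 278.8, 33.1]
ee_rot: [-90.0, -29.9, -1.8]
force: [-0.1, -0.2, -0.7]
gripper_width: 28.2
now [580.7 278.8  33.1] turn [0. 0. 0.] rows 0.0 shift after turn [0. 0. 0.] shift cur [0. 0. 0.] |d| 0.0 F [-0.1 -0.2 -0.7] w 28.2 t 12.23
```

View pics/f_side.png

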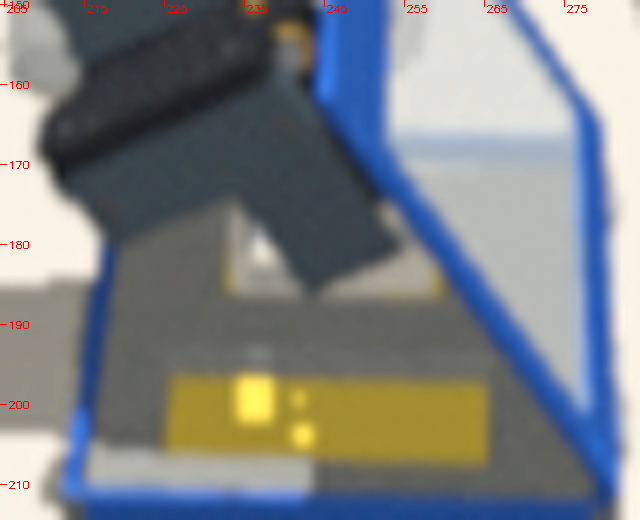

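The carton is inside the recess, with yellow slivers showing at both ends ((233,183) and (260,184)) and no contact force. I'll release it with a 1.2 mm lower, then back off a little.

```bash
python3 -m handwheel '[[0.25,[-0.5,0.9,0],[0,0,0]],[0.25,[0,0,0],[0,0,0]],[0.34,[0,0,0],[0,0,0]],[0.42,[0,0,0],[0,0,0]],[0.46,[0,0,0],[0,0,0]],[0.46,[0,0,0],[0,0,0]],[0.46,[0,-5,0],[0,0,0]],[0.46,[0,-10,0],[0,0,0]],[0.46,[0,-15,0],[0,0,0]],[0.46,[0,-20,0],[0,0,0]]]'
python3 - <<'E'
from plan import *
q,C,s=cur();go(q,C)
for n in("side","top"):
    f=env.grab_frame(n);gcrop(f,*((205,150,285,215) if n=="side" else (185,145,275,215)),8,f"pics/g_{n}.png",10,1.5)
E
```

```text
time_s: 13.12
ee_pos: [554.9, 278.9, 74.7]
ee_rot: [-90.1, -29.8, -1.8]
force: [-0.0, -0.5, -0.1]
gripper_width: 42.0
now [554.9 278.9  74.7] turn [0. 0. 0.] rows 0.0 shift after turn [0. 0. 0.] shift cur [0. 0. 0.] |d| 0.0 F [-0.  -0.5 -0.1] w 42.0 t 13.12
```

View pics/g_side.png

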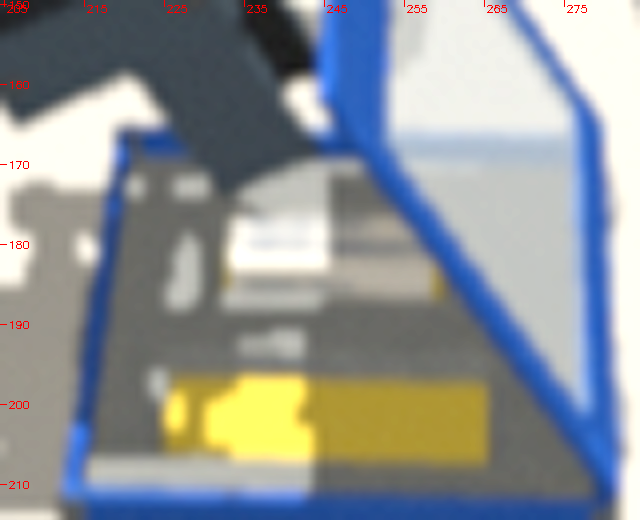

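Side view: the carton lies inside the recess, its top face at (238,180). I'll verify its height once the view is clear, and work out the chamber grasp meanwhile.

```bash
python3 - <<'E'
from kin import *
p=np.load("p.npy");cb=np.load("cham.npy");c=np.array([cb[0]*10,cb[1]*10])
Q0=([20,20,120,-40,20,-30],[-10,20,110,-20,20,-60],[-10,20,110,0,20,-90],[-10,20,100,20,20,-90])
for t in(25,30,35):
    for nm,ctr,z,f in(("pick",c,19,-19.2),("hi",c,150,-19.2),("mid",np.array([520,60]),120,-10),("pre",np.array([520,205]),110,-1.9),("place",np.array([572.3,203.4]),33,-1.9)):
        F=np.radians(f);tc=np.r_[ctr+9*np.array([np.cos(F),np.sin(F)]),z];R=toolR(f,t,1)
        print(t,nm,lidclear(tc,R)[0] if nm[:2]=="pl" else "",[list(map(int,x)) for x in ik(tc,R,Q0)])
R=toolR(-19.2,30,1);F=np.radians(-19.2);go(np.r_[c+9*np.array([np.cos(F),np.sin(F)]),19]-R[:,1]*60,R)
print(np.round(cur()[2]["qpos"],0))
for n in("side",):
    B=box(575.2,279.6,p[2]-np.pi/2,17,15,28,64);print(np.round(proj(n,B),1).tolist())
E
```

```text
25 pick  [[-8, 22, 126, -32, 9, -47]]
25 hi  [[-8, 10, 116, -10, 29, -71]]
25 mid  [[10, 10, 122, -20, 26, -53]]
25 pre  [[27, 14, 118, -26, 28, -40]]
25 place [ 17. -16.  48.  39.  49.] [[24, 25, 117, -35, 19, -33]]
30 pick  []
30 hi  [[-7, 9, 120, -17, 22, -64]]
30 mid  [[12, 9, 126, -33, 20, -39]]
30 pre  [[29, 14, 121, -40, 23, -25]]
30 place [24. 13. 49. 46. 49.] [[25, 24, 121, -60, 15, -7]]
35 pick  []
35 hi  [[-6, 8, 124, -30, 15, -50]]
35 mid  [[13, 9, 130, -57, 16, -14]]
35 pre  [[30, 14, 125, -60, 21, -4]]
35 place [31. 41. 50. 53. 49.] []
now [555.8 280.3  77.9] turn [-8.84 15.02  0.07] rows 2.1 shift after turn [  76.9   52.4 -350.1] shift cur [ -17.2   -2.9 -361.9] |d| 362.3 F [-0.2  0.3  1. ] w 42.1 t 13.22
[ 35.  21. 116. -46.  25. -14.]
[[233.9, 180.7], [233.4, 187.0], [258.5, 187.6], [258.6, 181.3], [233.9, 175.9], [233.3, 182.2], [258.6, 182.8], [258.7, 176.5]]
```

The predicted seated top edge at row 182.5 matches the observed 183, so the carton is seated.

```bash
python3 - <<'E'
from kin import *
p=np.load("p.npy");cb=np.load("cham.npy");c=np.array([cb[0]*10,cb[1]*10])
Q0=([-8,22,126,-32,9,-47],[20,20,120,-40,20,-30],[-10,20,110,-20,20,-60],[-8,24,129,-70,6,0])
for t in(26,27,28,29):
    for nm,ctr,z,f in(("pick",c,19,-19.2),("place",np.array([572.3,203.4]),33,-1.9),("pl2",np.array([556,203.4]),58,-1.9)):
        F=np.radians(f);tc=np.r_[ctr+6*np.array([np.cos(F),np.sin(F)]),z];R=toolR(f,t,1)
        print(t,nm,lidclear(tc,R,55) if nm[:2]=="pl" else "",[list(map(int,x)) for x in ik(tc,R,Q0)])
E
```

```text
26 pick  [[-7, 22, 127, -41, 8, -38]]
26 place (array([21., 15., 51., 43., 52.]), array([114., 168.,  48., 116.,  38.])) [[24, 24, 118, -39, 18, -28]]
26 pl2 (array([21., 15., 51., 43., 52.]), array([143., 198.,  77., 146.,  67.])) [[25, 21, 118, -35, 20, -32]]
27 pick  [[-7, 22, 127, -53, 7, -27]]
27 place (array([22., 17., 51., 44., 52.]), array([114., 169.,  48., 117.,  38.])) [[25, 24, 119, -44, 17, -24]]
27 pl2 (array([23., 17., 51., 45., 52.]), array([144., 199.,  78., 146.,  68.])) [[25, 21, 119, -39, 20, -28]]
28 pick  [[-7, 22, 128, -67, 6, -12]]
28 place (array([24., 19., 51., 46., 52.]), array([115., 170.,  48., 117.,  38.])) [[25, 24, 119, -49, 16, -18]]
28 pl2 (array([24., 20., 51., 46., 52.]), array([145., 200.,  78., 147.,  68.])) [[26, 21, 120, -43, 19, -24]]
29 pick  []
29 place (array([25., 22., 51., 47., 52.]), array([116., 171.,  48., 117.,  38.])) [[25, 24, 120, -54, 16, -13]]
29 pl2 (array([25., 22., 51., 47., 52.]), array([146., 201.,  78., 147.,  68.])) [[26, 21, 121, -47, 18, -19]]
```

```bash
python3 - <<'E'
from plan import *
q,C,s=cur();go([515,279,115],C);d=np.array([505,60,115.])-[515,279,115];print(C.T@d)
E
```

```text
now [555.8 280.3  77.9] turn [0. 0. 0.] rows 0.0 shift after turn [-16.6 -52.5  -2.5] shift cur [-16.6 -52.5  -2.5] |d| 55.2 F [-0.2  0.3  1. ] w 42.1 t 13.22
[  -2.55303668   -2.05931374 -219.20365241]
```

```bash
python3 -m handwheel '[[0.46,[-8,-26,-1],[0,0,0]],[0.46,[-8,-26,-1],[0,0,0]],[0.8,[0,0,-27],[0,0,0]],[0.8,[0,0,-27],[0,0,0]],[0.8,[0,0,-27],[0,0,0]],[0.8,[0,0,-27],[0,0,0]],[0.8,[0,0,-27],[0,0,0]],[0.8,[0,0,-27],[0,0,0]],[0.8,[0,0,-27],[0,0,0]],[0.8,[0,0,-27],[0,0,0]]]'
python3 - <<'E'
from plan import *
cb=np.load("cham.npy");c=np.array([cb[0]*10,cb[1]*10]);f=-19.2
R=toolR(f,25,1);F=np.radians(f);tc=np.r_[c+6*np.array([np.cos(F),np.sin(F)]),18];print(tc);go(tc-R[:,1]*60,R);print(np.round(cur()[2]["qpos"],0))
S=[env.grab_frame("side") for i in range(2)];T=env.grab_frame("top")
gcrop(S[0],205,115,290,230,5,"pics/h_s.png",10,1.4);gcrop(T,185,145,275,215,8,"pics/h_t.png",10,1.6)
E
```

```text
time_s: 14.05
ee_pos: [508.8, 61.5, 112.1]
ee_rot: [-90.0, -29.9, -1.8]
force: [-0.3, 0.6, -1.2]
gripper_width: 73.2
[553.75624644 -89.74457778  18.        ]
now [508.8  61.5 112.1] turn [-7.99 15.48  4.87] rows 2.2 shift after turn [  43.8   64.2 -128.1] shift cur [   2.2   47.2 -142.2] |d| 149.8 F [-0.3  0.6 -1.2] w 73.2 t 14.05
[  9.   8. 129. -23.  14. -59.]
```

View pics/h_s.png

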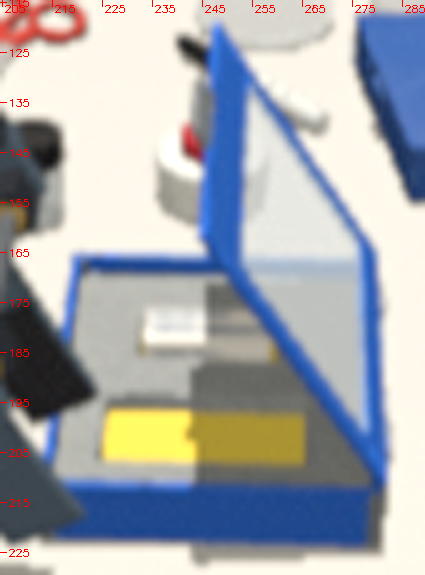

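View pics/h_t.png

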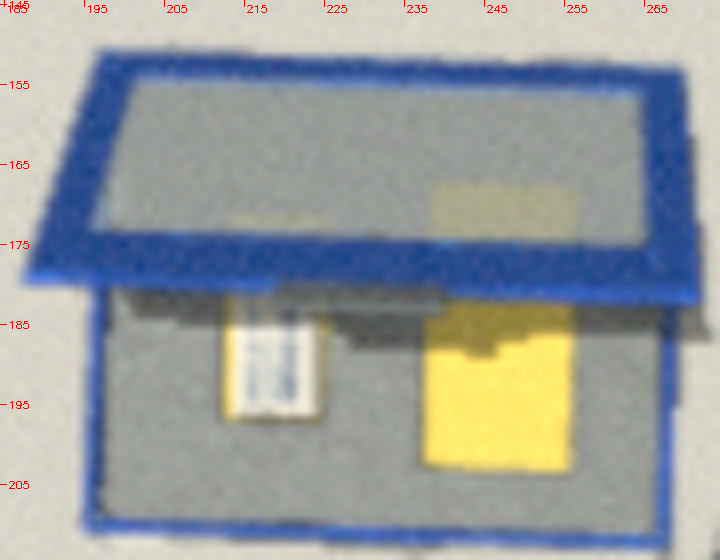

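The carton sits straight in its recess (top view (219,190), yellow margin on both sides) and the lid has not moved. Next, the chamber.

```bash
python3 -m handwheel '[[0.8,[0,0,0],[-2,3.87,1.22]],[0.8,[0,0,0],[-2,3.87,1.22]],[0.8,[0,0,0],[-2,3.87,1.22]],[0.8,[0,0,0],[-2,3.87,1.22]],[0.8,[7.3,10.7,-21.3],[0,0,0]],[0.8,[7.3,10.7,-21.3],[0,0,0]],[0.8,[7.3,10.7,-21.3],[0,0,0]],[0.8,[7.3,10.7,-21.3],[0,0,0]],[0.8,[7.3,10.7,-21.3],[0,0,0]],[0.8,[7.3,10.7,-21.4],[0,0,0]]]'
python3 - <<'E'
from plan import *
R=toolR(-19.2,25,1);tc=np.array([553.8,-89.7,18]);go(tc-R[:,1]*60,R);go(tc,R);print(np.round(cur()[2]["qpos"],0))
E
```

```text
time_s: 15.03
ee_pos: [531.0, -79.7, 72.3]
ee_rot: [-90.0, -25.0, -19.1]
force: [0.9, 0.6, 0.1]
gripper_width: 72.6
now [531.  -79.7  72.3] turn [-0.07  0.06  0.03] rows 0.0 shift after turn [-0.5 -0.3 -1.9] shift cur [-0.5 -0.3 -1.9] |d| 2.0 F [0.9 0.6 0.1] w 72.6 t 15.03
now [531.  -79.7  72.3] turn [-0.07  0.06  0.03] rows 0.0 shift after turn [-0.5 59.7 -1.9] shift cur [-0.5 59.7 -2. ] |d| 59.8 F [0.9 0.6 0.1] w 72.6 t 15.03
[ -6.  15. 125. -19.  16. -60.]
```

```bash
python3 -m handwheel '[[0.8,[0,8,-0.5],[0,0,0]],[0.8,[0,8,-0.5],[0,0,0]],[0.8,[0,8,0],[0,0,0]],[0.8,[0,8,0],[0,0,0]],[0.8,[0,6,0],[0,0,0]],[0.8,[0,0,0],[0,0,0]],[0.8,[0,0,0],[0,0,0]],[0.8,[0,0,0],[0,0,0]],[0.8,[0,0,0],[0,0,0]],[0.8,[0,0,0],[0,0,0]]]'
python3 - <<'E'
from plan import *
R=toolR(-19.2,25,1);tc=np.array([553.8,-89.7,18]);go(tc,R);print(np.round(cur()[2]["qpos"],0))
f=env.grab_frame("side");gcrop(f,190,240,290,330,7,"pics/i_s.png",10,1.4)
f=env.grab_frame("top");gcrop(f,310,150,400,240,6,"pics/i_t.png",10,1.6)
E
```

```text
time_s: 15.87
ee_pos: [545.3, -85.6, 38.9]
ee_rot: [-89.9, -25.1, -19.2]
force: [-0.7, -0.3, -0.3]
gripper_width: 72.9
now [545.3 -85.6  38.9] turn [-0.05 -0.01  0.06] rows 0.0 shift after turn [-0.4 22.9 -1. ] shift cur [-0.4 22.9 -1.1] |d| 22.9 F [-0.7 -0.3 -0.3] w 72.9 t 15.87
[ -7.  19. 126. -26.  12. -53.]
```

View pics/i_s.png

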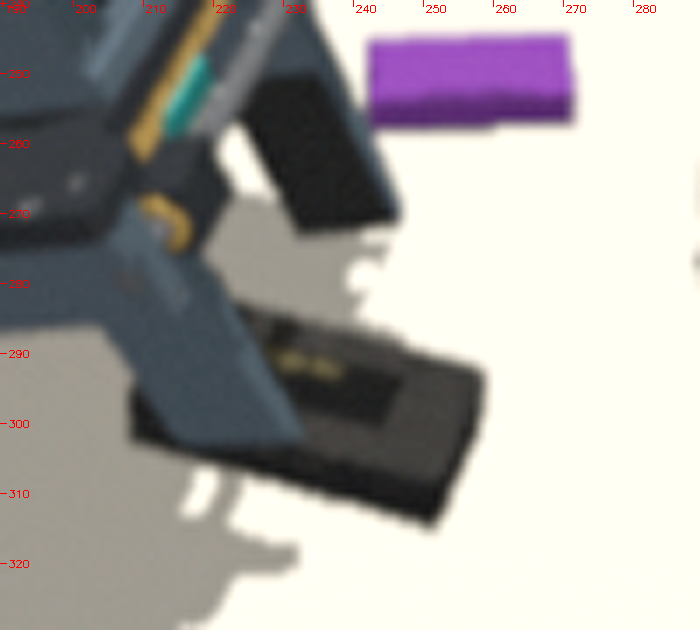

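View pics/i_t.png

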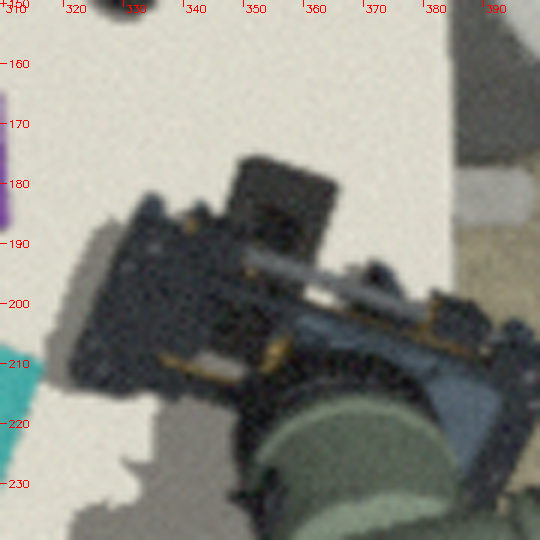

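The jaws straddle the black case centrally and parallel to it (side (232,300), top (355,195)). I'll go down and close.

```bash
python3 -m handwheel '[[0.8,[0,5.7,-0.5],[0,0,0]],[0.8,[0,5.7,0],[0,0,0]],[0.8,[0,5.7,0],[0,0,0]],[0.8,[0,5.7,0],[0,0,0]],[0.8,[0,0,0],[0,0,0]],[0.4,[0,0,0],[0,0,0]],[0.4,[0,0,0],[0,0,0]],[0.4,[0,0,0],[0,0,0]],[0.4,[0,0,0],[0,0,0]],[0.4,[0,0,0],[0,0,0]]]' 20
python3 - <<'E'
from plan import *
R=toolR(-19.2,25,1);tc=np.array([553.8,-89.7,18]);go(tc,R);print(np.round(cur()[2]["qpos"],0))
q,C,s=cur();go(q+[0,0,40],C)
E
```

```text
time_s: 16.8
ee_pos: [554.1, -89.6, 18.1]
ee_rot: [-89.9, -25.0, -19.2]
force: [0.0, 0.1, 1.4]
gripper_width: 43.3
now [554.1 -89.6  18.1] turn [-0.04 -0.03  0.05] rows 0.0 shift after turn [-0.3 -0.  -0.2] shift cur [-0.3 -0.  -0.2] |d| 0.4 F [0.  0.1 1.4] w 43.3 t 16.8
[ -7.  22. 126. -33.   9. -46.]
now [554.1 -89.6  18.1] turn [0. 0. 0.] rows 0.0 shift after turn [ 16.9 -36.2   0. ] shift cur [ 16.9 -36.2   0. ] |d| 40.0 F [0.  0.1 1.4] w 43.3 t 16.8
```

```bash
python3 -m handwheel '[[0.4,[0,0,0],[0,0,0]],[0.4,[1,-2,0],[0,0,0]],[0.4,[5,-10.7,0],[0,0,0]],[0.4,[5,-10.7,0],[0,0,0]],[0.4,[5,-10.7,0],[0,0,0]],[0.4,[5,-10.7,0],[0,0,0]],[0.4,[5,-10.7,0],[0,0,0]],[0.4,[5,-10.7,0],[0,0,0]],[0.4,[5,-10.7,0],[0,0,0]],[0.4,[0,0,0],[0,0,0]]]' 20
python3 - <<'E'
from plan import *
q,C,s=cur();R=toolR(np.degrees(p[2]),25,1)
go(q,R);g=np.array([530,203.4,110]);go(g,R);print(np.round(cur()[2]["qpos"],0))
f=env.grab_frame("side");gcrop(f,190,200,290,330,5,"pics/j_s.png",10,1.4)
E
```

```text
time_s: 17.63
ee_pos: [555.6, -89.8, 105.3]
ee_rot: [-89.9, -25.3, -19.3]
force: [-0.1, -0.5, 0.0]
gripper_width: 43.6
now [555.6 -89.8 105.3] turn [  7.25 -15.73   0.3 ] rows 2.2 shift after turn [0. 0. 0.] shift cur [0. 0. 0.] |d| 0.0 F [-0.1 -0.5  0. ] w 43.6 t 17.63
now [555.6 -89.8 105.3] turn [  7.25 -15.73   0.3 ] rows 2.2 shift after turn [-30.  -19.2 292.2] shift cur [-107.3  -55.3  268.4] |d| 294.3 F [-0.1 -0.5  0. ] w 43.6 t 17.63
[ -7.  14. 120. -13.  22. -67.]
```

View pics/j_s.png

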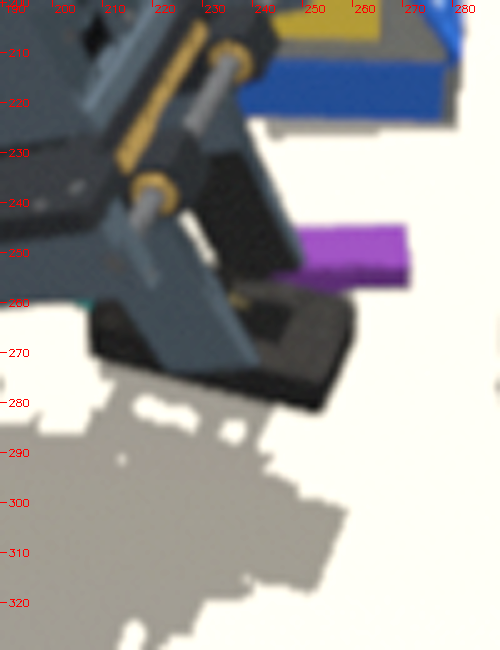

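The chamber is held level at side (230,268). I'll turn it to the case's direction and carry it over.

```bash
python3 -m handwheel '[[0.4,[0,0,0],[1.45,-3.15,0.06]],[0.4,[0,0,0],[1.45,-3.15,0.06]],[0.4,[0,0,0],[1.45,-3.15,0.06]],[0.4,[0,0,0],[1.45,-3.15,0.06]],[0.4,[0,0,0],[1.45,-3.15,0.06]],[0.4,[-4,-1.5,25],[0,0,0]],[0.4,[-4,-1.5,25],[0,0,0]],[0.4,[-4,-1.5,25],[0,0,0]],[0.4,[-4,-1.5,25],[0,0,0]],[0.4,[-4,-1.5,25],[0,0,0]]]' 20
python3 - <<'E'
from plan import *
q,C,s=cur();R=toolR(np.degrees(p[2]),25,1)
g=np.array([530,203.4,100]);go(g,R);print(np.round(cur()[2]["qpos"],0))
E
```

```text
time_s: 18.52
ee_pos: [535.8, 36.7, 99.9]
ee_rot: [-90.0, -24.6, -1.9]
force: [-0.1, 0.2, -1.2]
gripper_width: 43.5
now [535.8  36.7  99.9] turn [ 0.03 -0.01 -0.4 ] rows 0.1 shift after turn [-10.2  -4.8 166.4] shift cur [-10.3  -4.9 166.4] |d| 166.8 F [-0.1  0.2 -1.2] w 43.5 t 18.52
[  4.  12. 123.  -7.  20. -77.]
```

```bash
python3 -m handwheel '[[0.4,[-1.3,-0.6,20.8],[0,0,-0.05]],[0.4,[-1.3,-0.6,20.8],[0,0,-0.05]],[0.4,[-1.3,-0.6,20.8],[0,0,-0.05]],[0.4,[-1.3,-0.6,20.8],[0,0,-0.05]],[0.4,[-1.3,-0.6,20.8],[0,0,-0.05]],[0.4,[-1.3,-0.6,20.8],[0,0,-0.05]],[0.4,[-1.3,-0.6,20.8],[0,0,-0.05]],[0.4,[-1.3,-0.6,20.8],[0,0,-0.05]],[0.4,[0,0,0],[0,0,0]],[0.4,[0,0,0],[0,0,0]]]' 20
python3 - <<'E'
from plan import *
q,C,s=cur();R=toolR(np.degrees(p[2]),25,1)
g=np.array([555,203.8,61]);go(g,R);print(np.round(cur()[2]["qpos"],0),lidclear(q,C,55),lidclear(g,R,55))
f=env.grab_frame("side");gcrop(f,190,110,290,230,5,"pics/k_s.png",10,1.4)
E
```

```text
time_s: 19.35
ee_pos: [530.2, 203.1, 99.9]
ee_rot: [-90.1, -25.0, -1.7]
force: [0.5, -0.6, -0.6]
gripper_width: 43.5
now [530.2 203.1  99.9] turn [0.02 0.15 0.01] rows 0.0 shift after turn [ 6.  45.8  1.5] shift cur [ 6.  45.8  1.5] |d| 46.2 F [ 0.5 -0.6 -0.6] w 43.5 t 19.35
[ 27.  15. 118. -27.  26. -39.] (array([24., 17., 55., 46., 56.]), array([195., 250., 130., 198., 120.])) (array([24., 17., 55., 46., 57.]), array([149., 203.,  83., 152.,  73.]))
```

View pics/k_s.png

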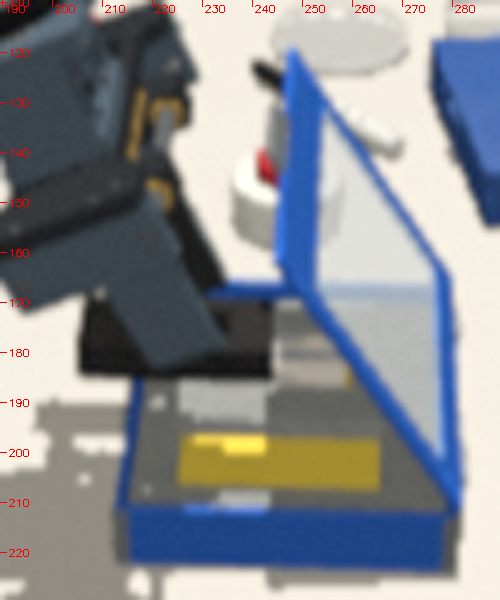

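```bash
python3 - <<'E'
from plan import *
for uv in((205.5,184.5),(243.9,185.2)):
    o,d=ray("side",uv);print(o+d*(181-o[1])/d[1])
# recess seen from side only: y+ floor corners
for uv in((225.7,196.5),(265.5,197.3)): print(onz("side",uv,14))
E
```

```text
[480.33052024 181.          85.60901055]
[568.93090106 181.          84.02311572]
[524.23009293 230.30051703  14.        ]
[623.17882817 227.50208491  14.        ]
```

```bash
python3 - <<'E'
from plan import *
q,C,s=cur();go([556,203.4,61],C);print(C.T@(np.array([578.4,203.4,40])-[556,203.4,61]))
E
```

```text
now [530.1 202.2 100. ] turn [0. 0. 0.] rows 0.0 shift after turn [ 7.  46.2  2.1] shift cur [ 7.  46.2  2.1] |d| 46.8 F [-0.4  0.1 -0.3] w 43.6 t 19.4
[11.42036111 28.49158082  0.751781  ]
```

```bash
python3 -m handwheel '[[0.4,[1.8,11.5,0.4],[0,0,0]],[0.4,[1.8,11.5,0.4],[0,0,0]],[0.4,[1.8,11.5,0.4],[0,0,0]],[0.4,[1.8,11.5,0.4],[0,0,0]],[0.4,[2.3,5.7,0.1],[0,0,0]],[0.4,[2.3,5.7,0.1],[0,0,0]],[0.4,[2.3,5.7,0.1],[0,0,0]],[0.4,[2.3,5.7,0.1],[0,0,0]],[0.4,[2.3,5.7,0.1],[0,0,0]],[0.4,[0,0,0],[0,0,0]]]' 20
python3 - <<'E'
from plan import *
q,C,s=cur();R=toolR(np.degrees(p[2]),25,1);go([578.4,203.4,33],R);print(lidclear(q,C,55))
f=env.grab_frame("side");gcrop(f,190,140,290,230,7,"pics/l_s.png",10,1.4)
f=env.grab_frame("top");gcrop(f,185,145,275,220,8,"pics/l_t.png",10,1.6)
E
```

```text
time_s: 20.23
ee_pos: [580.2, 203.1, 41.0]
ee_rot: [-90.0, -25.1, -1.9]
force: [-1.0, -0.1, -1.0]
gripper_width: 43.5
now [580.2 203.1  41. ] turn [0.01 0.01 0.11] rows 0.0 shift after turn [-5.   6.5  0.3] shift cur [-5.   6.5  0.3] |d| 8.2 F [-1.  -0.1 -1. ] w 43.5 t 20.23
(array([14.,  7., 45., 36., 46.]), array([119., 173.,  53., 121.,  43.]))
```

View pics/l_s.png

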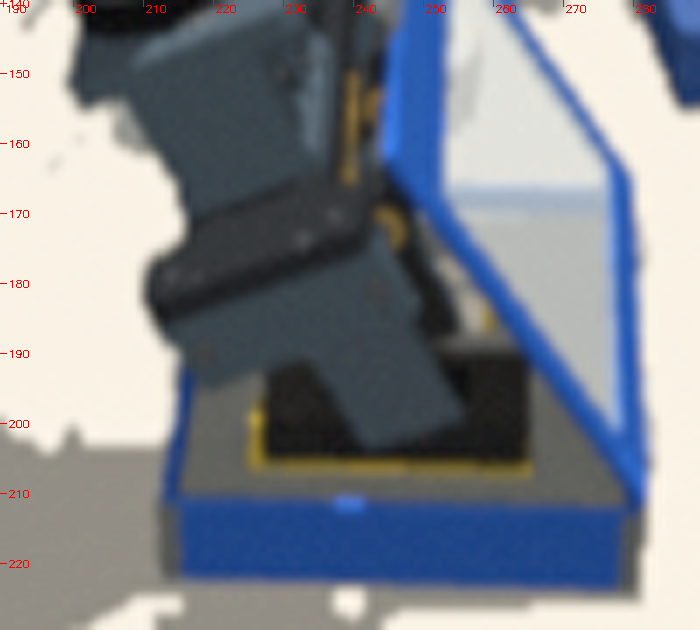

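View pics/l_t.png

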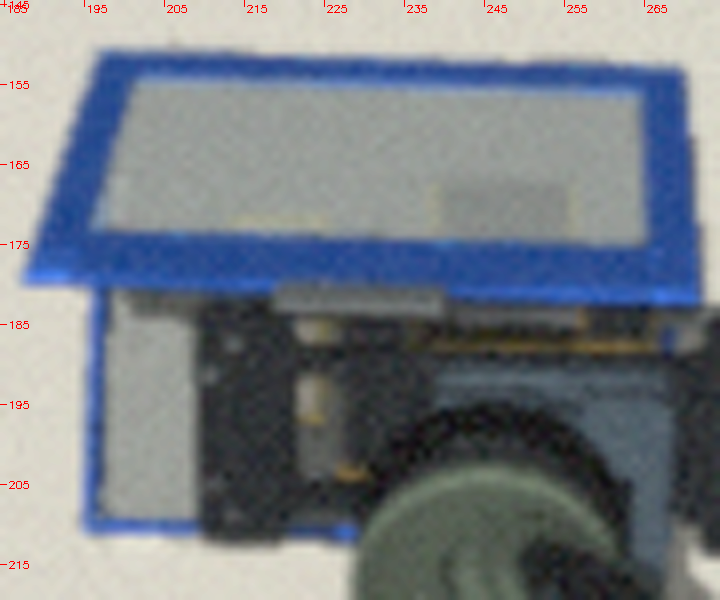

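```bash
python3 -m handwheel '[[0.4,[-1,0.4,0],[0,0,0]],[0.4,[-0.8,1,0.1],[0,0,0]],[0.4,[-0.7,1.1,0.1],[0,0,0]],[0.4,[-0.7,1.1,0.1],[0,0,0]],[0.4,[-0.6,1.1,0],[0,0,0]],[0.4,[-0.6,1.1,0],[0,0,0]],[0.4,[-0.6,1,0],[0,0,0]],[0.4,[0,0,0],[0,0,0]],[0.4,[0,0,0],[0,0,0]],[0.4,[0,0,0],[0,0,0]]]' 20
python3 - <<'E'
from plan import *
q,C,s=cur();R=toolR(np.degrees(p[2]),25,1);go([578.4,203.4,32],R)
f=env.grab_frame("side");gcrop(f,190,140,290,230,7,"pics/m_s.png",10,1.4)
E
```

```text
time_s: 21.17
ee_pos: [578.0, 203.5, 33.3]
ee_rot: [-90.0, -25.1, -1.9]
force: [0.4, 0.4, 0.7]
gripper_width: 43.5
now [578.  203.5  33.3] turn [-0.    0.02  0.13] rows 0.0 shift after turn [-0.2  1.4 -0. ] shift cur [-0.2  1.4 -0. ] |d| 1.4 F [0.4 0.4 0.7] w 43.5 t 21.17
```

View pics/m_s.png

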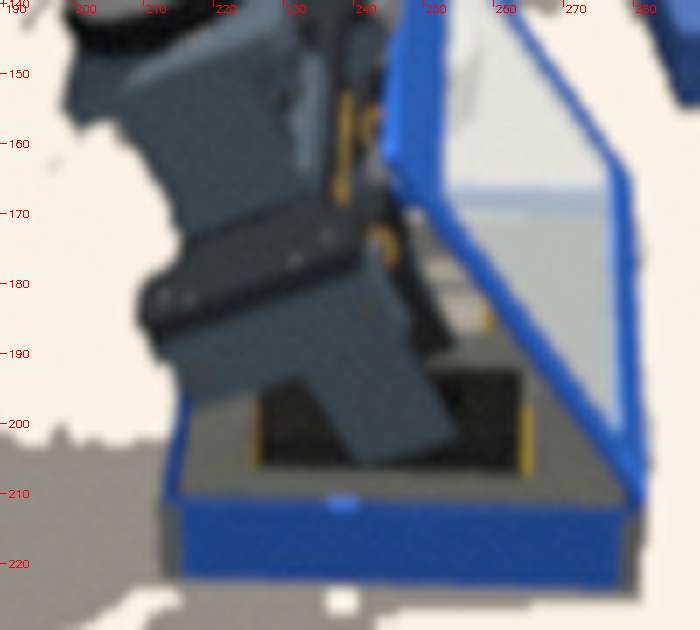

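The chamber is in its recess with yellow gaps at both ends ((226,203) and (264,202)) and no contact force. I'll release it and back out along the lid's slope.

```bash
python3 -m handwheel '[[0.4,[-0.4,0.8,0],[0,0,0]],[0.4,[0,0,0],[0,0,0]],[0.52,[0,0,0],[0,0,0]],[0.58,[0,0,0],[0,0,0]],[0.58,[0,0,0],[0,0,0]],[0.58,[-0.7,-5,0],[0,0,0]],[0.58,[-1.5,-12,0],[0,0,0]],[0.58,[-3,-20,0],[0,0,0]],[0.58,[-4,-25,0],[0,0,0]],[0.58,[-4,-25,0],[0,0,0]]]' 20
python3 - <<'E'
from plan import *
q,C,s=cur();go([460,203,150],C)
f=env.grab_frame("side");gcrop(f,190,140,290,230,7,"pics/n_s.png",10,1.4)
E
```

```text
time_s: 22.05
ee_pos: [528.1, 204.9, 106.2]
ee_rot: [-90.0, -25.1, -1.9]
force: [-0.5, -0.3, 0.2]
gripper_width: 52.7
now [528.1 204.9 106.2] turn [0. 0. 0.] rows 0.0 shift after turn [-43.  -68.5  -4.1] shift cur [-43.  -68.5  -4.1] |d| 81.0 F [-0.5 -0.3  0.2] w 52.7 t 22.05
```

View pics/n_s.png

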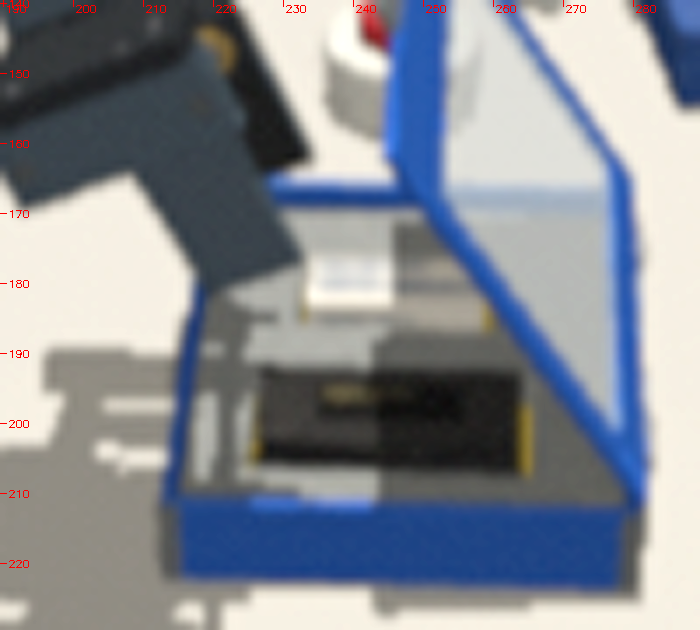

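Both parts lie in their recesses: carton at (240,182), chamber at (245,198). I'll raise out of the view, then check heights and the lid.

```bash
python3 - <<'E'
from kin import *
q,C,s=cur();go([470,215,245],C);R=toolR(-2,0,1);print(Ro.from_matrix(C.T@R).as_rotvec(degrees=True))
print(R.T@(np.array([640,242,245])-[470,215,245]))
for g in([470,215,245],[640,242,245],[640,242,150],[600,242,165],[514,242,41]):print(g,[list(map(int,x)) for x in ik(np.array(g,float),R,([20,20,100,0,60,-70],[20,30,90,0,70,-90]))])
E
```

```text
now [527.9 205.6 110.3] turn [0. 0. 0.] rows 0.0 shift after turn [   5.1 -146.6    7.8] shift cur [   5.1 -146.6    7.8] |d| 146.9 F [-1.1 -0.7  3.3] w 53.3 t 22.1
[-0.16981544  0.1182011  25.35428959]
[168.95415418   0.          32.91646677]
[470, 215, 245] [[23, 12, 94, 0, 74, -65]]
[640, 242, 245] [[20, 28, 70, 0, 82, -68]]
[640, 242, 150] [[20, 31, 79, 0, 70, -68]]
[600, 242, 165] [[21, 27, 84, 0, 70, -67]]
[514, 242, 41] [[24, 27, 104, 0, 49, -64]]
```

```bash
python3 -m handwheel '[[0.5,[1,-29,1.5],[0,0,0]],[0.3,[1,-29,1.5],[0,0,0]],[0,[1,-29,1.5],[0,0,0]],[0,[1,-29,1.5],[0,0,0]],[0,[1,-29,1.5],[0,0,0]],[0,[0,0,0],[0,0,5.1]],[0,[0,0,0],[0,0,5.1]],[0,[0,0,0],[0,0,5.1]],[0,[0,0,0],[0,0,5.1]],[0,[0,0,0],[0,0,5]]]' 20
python3 - <<'E'
from plan import *
q,C,s=cur();R=toolR(-2,0,1);go([640,242,245],R)
f=env.grab_frame("side");np.save("S2.npy",f);gcrop(f,205,110,290,230,6,"pics/q_s.png",10,1.4)
B=box(575.2,279.6,p[2]-np.pi/2,17,15,28,64);D=box(572.6,203.4,p[2]-np.pi/2,14,19,44,92)
U=box(572.6,203.4,p[2]-np.pi/2,19,19,44,92)
from ov import draw
draw("side",f,205,165,285,215,9,[(B[4:],(0,255,0)),(D[4:],(0,255,0)),(U[4:],(0,0,255))],"pics/q_o.png")
E
```

```text
time_s: 22.93
ee_pos: [472.4, 214.6, 240.0]
ee_rot: [-89.9, 0.4, -1.8]
force: [0.7, -0.5, -0.1]
gripper_width: 0.3
now [472.4 214.6 240. ] turn [-0.08  0.15 -0.42] rows 0.1 shift after turn [166.6  -5.   33.2] shift cur [166.6  -6.2  32.8] |d| 169.9 F [ 0.7 -0.5 -0.1] w 0.3 t 22.93
```

View pics/q_s.png

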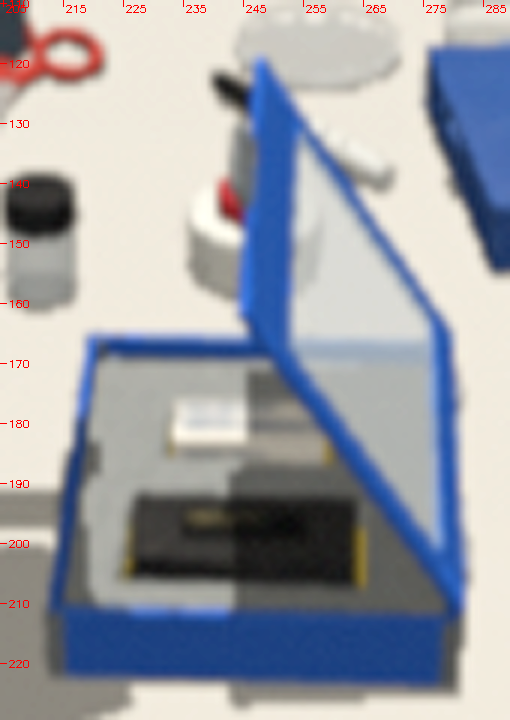

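View pics/q_o.png

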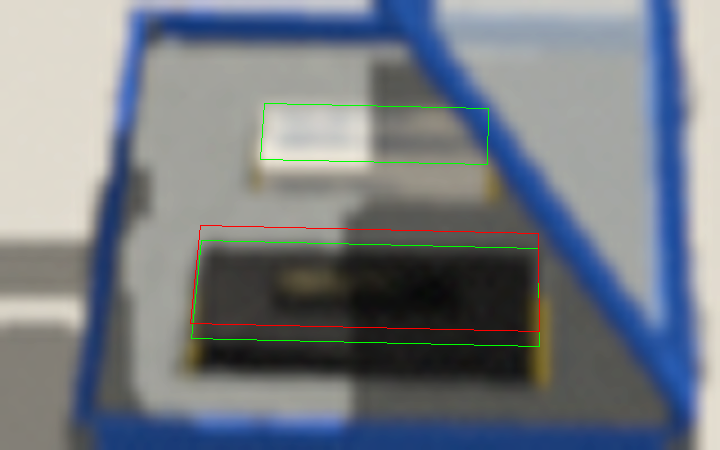

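Both top faces lie at, or a touch below, the outlines predicted for seated parts, so both are fully down. Now I'll go over the lid edge to its outer side.

```bash
python3 -m handwheel '[[0,[24,-2,4.7],[0,0,-0.06]],[0,[24,-2,4.7],[0,0,-0.06]],[0,[24,-2,4.7],[0,0,-0.06]],[0,[24,0,4.7],[0,0,-0.06]],[0,[24,0,4.7],[0,0,-0.06]],[0,[24,0,4.7],[0,0,-0.06]],[0,[23,0,4.7],[0,0,-0.06]],[0,[0,25,0],[0,0,0]],[0,[0,25,0],[0,0,0]],[0,[0,25,0],[0,0,0]]]'
python3 - <<'E'
from plan import *
q,C,s=cur();R=toolR(-1.9,0,1);go([640,242,245],R)
def P(u,th,n=3.5):
    return W(p,[80-u*np.cos(th)+n*np.sin(th),0,37+u*np.sin(th)+n*np.cos(th)])
prev=q
for th in(1.003,.9,.8,.7,.6,.5,.4,.3,.2,.1,0.05,0):
    a=P(142,th)+np.array([16*np.cos(p[2])*min(1,th/.3),0,0]);print(th,np.round(a,0),"delta tool",np.round(R.T@(a-prev),1));prev=a
f=env.grab_frame("side");gcrop(f,190,60,310,230,4,"pics/r_s.png",10,1.4)
E
```

```text
time_s: 23.82
ee_pos: [640.7, 241.9, 168.7]
ee_rot: [-90.0, -0.2, -1.9]
force: [-0.0, -0.3, 0.2]
gripper_width: 0.5
now [640.7 241.9 168.7] turn [0.   0.02 0.24] rows 0.0 shift after turn [ -0.7 -76.3   0. ] shift cur [ -0.4 -76.3   0. ] |d| 76.3 F [-0.  -0.3  0.2] w 0.5 t 23.82
1.003 [602. 242. 159.] delta tool [-38.9  10.1  -1.3]
0.9 [590. 242. 150.] delta tool [-12.1   8.2  -0. ]
0.8 [579. 243. 141.] delta tool [-10.9   9.1  -0. ]
0.7 [569. 243. 131.] delta tool [-9.9 10.1 -0. ]
0.6 [560. 243. 120.] delta tool [-8.9 11.1 -0. ]
0.5 [552. 244. 108.] delta tool [-7.7 11.9 -0. ]
0.4 [546. 244.  96.] delta tool [-6.5 12.6 -0. ]
0.3 [541. 244.  82.] delta tool [-5.2 13.2 -0. ]
0.2 [531. 244.  69.] delta tool [-9.2 13.7 -0.2]
0.1 [524. 244.  55.] delta tool [-7.8 14.  -0.2]
0.05 [520. 244.  48.] delta tool [-3.4  7.1 -0.1]
0 [517. 244.  40.] delta tool [-3.   7.1 -0.1]
```

View pics/r_s.png

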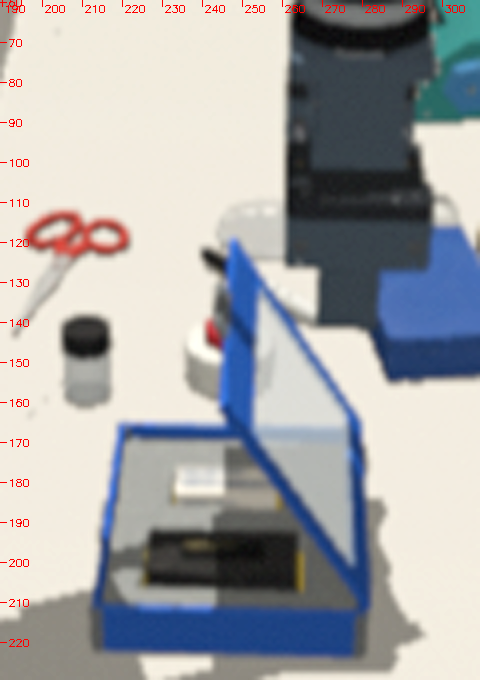

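The gripper stands clear behind the lid at side (295,130). Now I'll push along the lid's arc.

```bash
python3 -m handwheel '[[0,[-13,3.4,-0.3],[0,0,0]],[0,[-13,3.4,-0.3],[0,0,0]],[0,[-13,3.4,-0.3],[0,0,0]],[0,[-6,4.1,0],[0,0,0]],[0,[-6,4.1,0],[0,0,0]],[0,[-5.5,4.6,0],[0,0,0]],[0,[-5.5,4.6,0],[0,0,0]],[0,[-5,5,0],[0,0,0]],[0,[-5,5,0],[0,0,0]],[0,[0,0,0],[0,0,0]]]'
python3 - <<'E'
from plan import *
q,C,s=cur();R=toolR(-1.9,0,1);go([569,243,131],R)
f=env.grab_frame("side");gcrop(f,190,60,310,230,4,"pics/s_s.png",10,1.4)
E
```

```text
time_s: 24.7
ee_pos: [567.0, 243.1, 130.5]
ee_rot: [-90.1, 0.0, -1.9]
force: [-0.8, -0.5, -0.5]
gripper_width: 0.7
now [567.  243.1 130.5] turn [ 0.07  0.04 -0.01] rows 0.0 shift after turn [ 2.  -0.5 -0. ] shift cur [ 2.  -0.5 -0. ] |d| 2.0 F [-0.8 -0.5 -0.5] w 0.7 t 24.7
```

View pics/s_s.png

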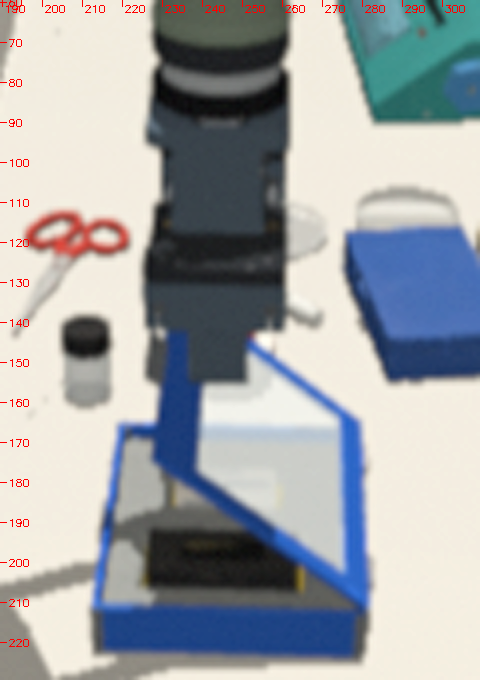

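The lid is following (edge at (230,172)). I'll continue along the arc.

```bash
python3 -m handwheel '[[0,[-4.4,5.5,0],[0,0,0]],[0,[-4.4,5.5,0],[0,0,0]],[0,[-3.9,6,0],[0,0,0]],[0,[-3.9,6,0],[0,0,0]],[0,[-3.3,6.3,0],[0,0,0]],[0,[-3.2,6.3,0],[0,0,0]],[0,[-2.6,6.6,0],[0,0,0]],[0,[-2.6,6.6,0],[0,0,0]],[0,[0,0,0],[0,0,0]],[0,[0,0,0],[0,0,0]]]'
python3 - <<'E'
from plan import *
q,C,s=cur();R=toolR(-1.9,0,1);go([541,244,82],R);go([520,244,48],R)
f=env.grab_frame("side");gcrop(f,190,60,310,230,4,"pics/u_s.png",10,1.4)
E
```

```text
time_s: 25.58
ee_pos: [539.8, 244.0, 82.4]
ee_rot: [-90.1, -0.1, -1.9]
force: [-0.7, -0.4, -0.6]
gripper_width: 0.6
now [539.8 244.   82.4] turn [0.06 0.03 0.05] rows 0.0 shift after turn [1.2 0.4 0.1] shift cur [1.2 0.4 0.1] |d| 1.3 F [-0.7 -0.4 -0.6] w 0.6 t 25.58
now [539.8 244.   82.4] turn [0.06 0.03 0.05] rows 0.0 shift after turn [-19.8  34.4  -0.6] shift cur [-19.8  34.4  -0.6] |d| 39.7 F [-0.7 -0.4 -0.6] w 0.6 t 25.58
```

View pics/u_s.png

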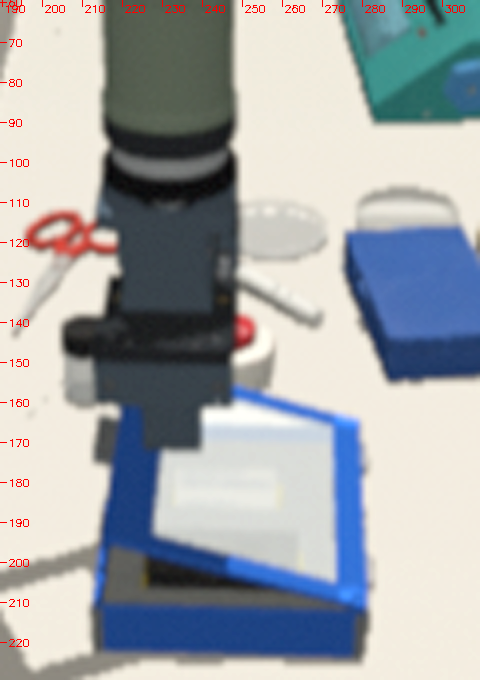

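```bash
python3 -m handwheel '[[0,[-3.9,6,0],[0,0,0]],[0,[-3.9,6,0],[0,0,0]],[0,[-3.9,6,0],[0,0,0]],[0,[-3.9,6,0],[0,0,0]],[0,[-2,5.5,0],[0,0,0]],[0,[-2,5,0],[0,0,0]],[0,[0,3,0],[0,0,0]],[0,[0,2,0],[0,0,0]],[0,[0,0,0],[0,0,0]],[0,[0,0,0],[0,0,0]]]'
python3 - <<'E'
from plan import *
q,C,s=cur();go([520,244,40],C)
f=env.grab_frame("side");gcrop(f,190,100,310,230,5,"pics/v_s.png",10,1.4)
E
```

```text
time_s: 26.47
ee_pos: [521.0, 244.8, 43.4]
ee_rot: [-90.0, -0.1, -1.9]
force: [-0.1, -0.3, 0.4]
gripper_width: 0.9
now [521.  244.8  43.4] turn [0. 0. 0.] rows 0.0 shift after turn [-1.   3.4 -0.9] shift cur [-1.   3.4 -0.9] |d| 3.6 F [-0.1 -0.3  0.4] w 0.9 t 26.47
```

View pics/v_s.png

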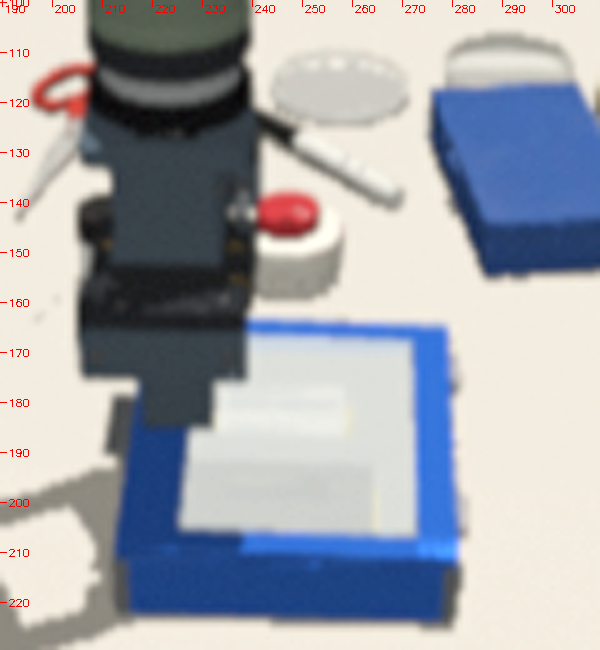

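Nearly shut. I'll press gently until the force rises.

```bash
python3 -m handwheel '[[0,[0,1,0],[0,0,0]],[0,[0,1,0],[0,0,0]],[0,[0,1,0],[0,0,0]],[0,[0,0.5,0],[0,0,0]],[0,[0,0.5,0],[0,0,0]],[0,[0,0,0],[0,0,0]],[0,[0,0,0],[0,0,0]],[0,[0,0,0],[0,0,0]],[0,[0,0,0],[0,0,0]],[0,[0,0,0],[0,0,0]]]'
```

```text
time_s: 27.35
ee_pos: [521.3, 244.9, 40.7]
ee_rot: [-90.0, -0.2, -1.9]
force: [-0.8, -1.3, 6.5]
gripper_width: 0.4
```

```bash
python3 -m handwheel '[[0,[0,0.5,0],[0,0,0]],[0,[0,0.5,0],[0,0,0]],[0,[0,0.3,0],[0,0,0]],[0,[0,0,0],[0,0,0]],[0,[0,0,0],[0,0,0]],[0,[0,0,0],[0,0,0]],[0,[0,0,0],[0,0,0]],[0,[0,0,0],[0,0,0]],[0,[0,0,0],[0,0,0]],[0,[0,0,0],[0,0,0]]]'
```

```text
time_s: 28.18
ee_pos: [521.4, 245.0, 40.6]
ee_rot: [-90.0, -0.2, -1.9]
force: [-3.7, -2.1, 14.5]
gripper_width: 0.7
```

The tip stays at z=40.6, where the shut lid's face should be, while the force rises to 14.5 N, so the lid is on its stop. I'll lift off and look.

```bash
python3 -m handwheel '[[0,[0,-3,0],[0,0,0]],[0,[0,-10,0],[0,0,0]],[0,[0,-20,0],[0,0,0]],[0,[0,-25,0],[0,0,0]],[0,[0,-30,0],[0,0,0]],[0,[-20,-30,0],[0,0,0]],[0,[-20,-30,0],[0,0,0]],[0,[-20,-30,0],[0,0,0]],[0,[-20,-20,0],[0,0,0]],[0,[0,0,0],[0,0,0]]]'
python3 - <<'E'
from plan import *
from ov import draw,lidp
f=env.grab_frame("side");g=env.grab_frame("top")
gcrop(f,180,100,310,270,4.4,"pics/w_s.png",10,1.4);gcrop(g,140,130,370,240,3.4,"pics/w_t.png",20,1.6)
for n in("side","top"):print(n,[(l,[(round(d["p"],2),np.round(d["location"],0).tolist()) for d in env.masks_of(n,l)]) for l in("lid","eyepiece","canister","timer")])
Q=lambda th:np.array([W(p,lidp(u,y,3.5,th)) for u,y in((0,-99),(0,99),(160,99),(160,-99))])
draw("side",f,205,150,290,230,8,[(Q(0),(0,255,0)),(Q(.05),(0,0,255))],"pics/w_o.png")
E
```

```text
time_s: 29.02
ee_pos: [439.4, 248.4, 241.2]
ee_rot: [-89.8, -0.5, -1.8]
force: [-1.0, 0.6, -0.4]
gripper_width: 0.3
side [('lid', [(0.92, [250.0, 189.0])]), ('eyepiece', [(0.74, [299.0, 265.0]), (0.52, [248.0, 193.0])]), ('canister', [(0.56, [211.0, 147.0])]), ('timer', [(0.84, [245.0, 150.0])])]
top [('lid', [(0.88, [232.0, 181.0])]), ('eyepiece', [(0.6, [235.0, 184.0]), (0.52, [330.0, 143.0])]), ('canister', [(0.45, [161.0, 221.0])]), ('timer', [(0.83, [153.0, 187.0])])]
```

View pics/w_s.png

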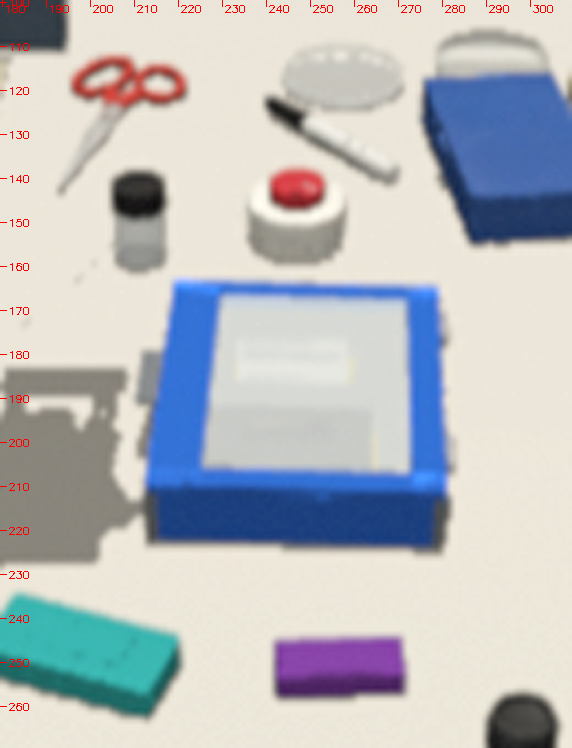

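View pics/w_t.png

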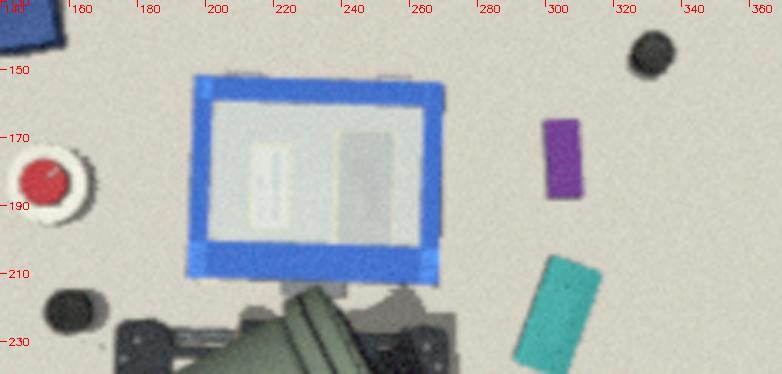

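View pics/w_o.png

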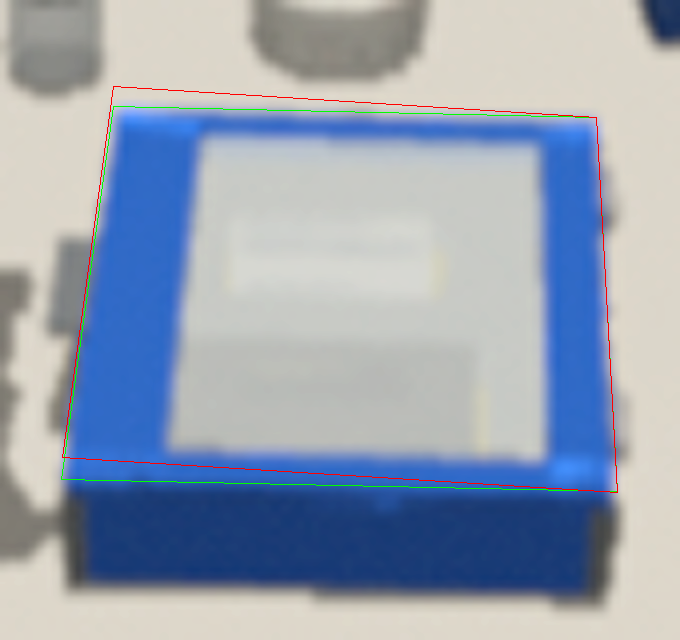

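The lid lies flat: its outline matches angle 0 and not 0.05 rad. Both parts show squarely in their recesses through the window at top (220,186) and (248,185). The canister, timer and eyepiece are where they were, and the robot is clear of everything.

```bash
python3 - <<'E'
from workcell import env
print(env.job_done())
E
```

```text
the job is handed in; nothing more can be done
None
```

I packed the blue case, shut the lid and handed the job in at about 29 s of robot time. I squeezed the askew carton straight between the fingers and set it into its recess. Then I laid the black chamber case in the larger recess and pushed the lid shut on its outer face.

**Last checks:**
- **Parts seated:** before closing, both top faces lay at, or about a pixel below, the outlines predicted for parts fully down. Yellow floor showed around both.
- **Lid shut:** the fingertip stopped at z = 40.6 mm (40.5 expected) while the force rose to 14.5 N. After I lifted off, the lid's outline in the side view matched 0 rad, not 0.05 rad.
- **Left alone:** the eyepiece, canister, timer and both look-alikes stand where they were, and the gripper is clear of everything.

**What disagreed or went wrong:**
- The side and top cameras differed by about 3 mm on the x of the carton's recess. I used a value between them, and the carton went in without contact force.
- The lean I first chose ran into wrist joint limits, so I turned the tool half round and used 25–30° instead. The 25° used for the chamber is below the 30–45° you suggested, but nothing touched the lid until I pushed it shut.
- The network also reported low-confidence false "eyepiece" hits on the case, which I ignored.

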